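# Find the marked spacer plate and pile up the rest

### The arm

A 7-joint arm with a two-finger parallel gripper is mounted at the origin on the work surface. World frame = base frame: x ahead of the robot, y to its left, z up, the work surface at z = 0. Lengths are in m, angles in rad, forces in N, time in s.
With the tool pointing down it reaches from about 0.425 to 0.875 m from the base axis. Payload 4.7 kg.
Tool frame: the origin (TCP) lies midway between the tips of the shut fingers; the grasp point (between the pads) lies ctrl.grasp_offset behind it (ctrl.grasp_offset is the distance from the TCP to the grasp point, in m); z points along the fingers, y is the line along which they close (so a half turn about z gives the same grasp; the last joint's range is limited). The gripper opens to 87 mm and grips with 3 to 60 N. Pads are 19 mm wide; open, the fingers measure 117 mm over their backs; the gripper's body (75 mm by 190 mm) begins 51 mm behind the grasp point.
Start: joints at [1.138, 0.321, -0.07, 1.45, 0.023, 1.371, -0.057], TCP at [0.281, -0.586, 0.223] pointing down, gripper open.
Joint ranges: [-2.86, 2.86], [-0.3, 2.09], [-1.38, 1.24], [0.06, 2.45], [-1.56, 4.7], [0.09, 2.05], [-2.69, 2.69]. Speed limits (rad/s): [2.57, 2.57, 3.14, 3.14, 3.14, 3.14, 3.14].

### API

Orientations are given as a rotation vector (axis times angle).
In Python, from bench import ctrl gives the robot as it stands. The module is installed in compiled form; this text tells all that it offers.
- The arm moves only by the tool jog_arm, never from a script. Its argument "moves" is one flat list of numbers, 7 for each row, row after row: the shift along the tool's x, y, z in units of 30 cm (1.0 is 30 cm), then the turn, a rotation vector about the tool's x, y, z in units of 60 degrees (1.0 is 60 degrees), then the gripper's target within -1 to 1 (fully open at 1, half-way at 0, shut at -1). In form: [x, y, z, wx, wy, wz, fingers, x, y, z, wx, wy, wz, fingers, ...]. A call has exactly 8 rows; each row is the pose to reach, as a shift and turn from the pose commanded when the call began, along the tool's axes at that moment; what a row does not reach only later rows make up. A row lasts 1/8 s, in which the tool goes at most 62.5 mm and 10.7 degrees, less where a joint would pass 70% of its speed; a pose out of reach is approached as far as the arm can. A call with a number of a shift or a turn outside -1 to 1 is refused whole. A call with a gripper value outside its range is refused whole. The fingers move at their own pace and stop on an object; "newtons" is the grip in N (left out, the last holds). Time passes only in rows, so rows that repeat a pose let the fingers close, or fill a call up. It gives the time, the measured TCP pose, the force, the opening and the grip force at its end, in the units of the state.
- ctrl.get_state(): the state, without advancing time (a new reading comes with each control period).
- ctrl.get_image(name): name is "scene" or "side" or "wrist"; returns a dict with "pixels" (384x512x3 uint8, red, green, blue), "fx", "fy", "cx", "cy" (pixels), "dist" ([k1, k2, p1, p2, k3] as OpenCV has them; the pictures are not rectified), "xyz" and "rotation" of the camera in the world; the wrist camera has in their place "tool_from_camera" (4x4, takes a point from camera to tool coordinates, whose origin is the TCP and whose axes are the flange's). Camera axes: x right, y up, looking along -z (the intrinsics and any distortion apply to the point x, -y, -z); pixel columns grow to the right and rows downward; lengths in m; the calibration is good to about 2 mm. A picture is of the moment at which its call begins: read the wrist's pose just before it. There is no depth.
- ctrl.close_job(): hands the job in; it is judged then, once.
The state is a dict: "time": time; "joint_positions": joint angles; "qd": joint speeds; "joint_torque": joint torques, N m; "position": TCP position; "tool_rot": TCP orientation; "ft_force": force on the tool from outside, world axes, zero at the start; "torque": the same for the moment, N m; "grip_width": opening from 0.0 (shut) to 1.0 (fully open); "grip_force": force on a finger pad.
Only numpy, scipy, OpenCV 4.12 (cv2) and the standard library are available. Lean on these libraries where they do the work, as an engineer would, in place of code of your own. Each camera call takes 0.05 s, during which the arm holds its last target. There are 200 camera calls.

### The job

The microscope's aluminium spacer plates were put down with their undersides on the bench. Turn every one over, so that its underside is on top: lay the one whose underside carries the ring-and-cross mark flat in the white tray, and stack the others in one square pile, edges flush, centred on the grey base block and lined up with it lengthwise. Leave the bottle and the jar where they stand.

Things in the scene. Friction and masses are not known exactly. Their poses are not given: they have to be found in the camera images.
- c1 (a point): one of the look-alike aluminium spacer plates, a solid block 84 (its x) x 60 (its y) x 24 (its z) mm, 0.26 to 0.40 kg; this point is its very centre, 12 mm from both faces. Its z axis points out of the top face (four small dark screw recesses near the corners); the opposite face is the underside. At the start it lies flat, underside down, z up; z down means it has been turned over. It can stand steadily on its 60 x 24 mm ends. None if absent
- c2 (a point): one of the look-alike aluminium spacer plates, a solid block 84 (its x) x 60 (its y) x 24 (its z) mm, 0.26 to 0.40 kg; this point is its very centre, 12 mm from both faces. Its z axis points out of the top face (four small dark screw recesses near the corners); the opposite face is the underside. At the start it lies flat, underside down, z up; z down means it has been turned over. It can stand steadily on its 60 x 24 mm ends. None if absent
- c3 (a point): one of the look-alike aluminium spacer plates, a solid block 84 (its x) x 60 (its y) x 24 (its z) mm, 0.26 to 0.40 kg; this point is its very centre, 12 mm from both faces. Its z axis points out of the top face (four small dark screw recesses near the corners); the opposite face is the underside. At the start it lies flat, underside down, z up; z down means it has been turned over. It can stand steadily on its 60 x 24 mm ends. None if absent
- c4 (a point): one of the look-alike aluminium spacer plates, a solid block 84 (its x) x 60 (its y) x 24 (its z) mm, 0.26 to 0.40 kg; this point is its very centre, 12 mm from both faces. Its z axis points out of the top face (four small dark screw recesses near the corners); the opposite face is the underside. At the start it lies flat, underside down, z up; z down means it has been turned over. It can stand steadily on its 60 x 24 mm ends. None if absent
- mark (a point): the mark on the underside of the one marked plate: a black ring 44 mm across with a cross, flat, in the middle of that face. The point lies on the underside, 12 mm from the centre of the plate that carries it (so it is nearest to that plate's centre); out of sight until the plate is tipped up or turned over. The other plates have blank undersides
- base_top (a point): grey painted base block for the pile, fixed, 104 (its x) x 80 (its y) mm, 8 mm high; this point is the centre of its top face, z up
- tray: white plastic tray, fixed, 180 (its x) x 150 (its y) mm outside, low rim 18 mm high, walls 4 mm and floor 4 mm thick; origin at the centre of its underside, on the bench
- oil: bystander: small amber bottle, 44 mm across, 80 mm tall; origin at the centre of its foot
- pot: bystander: clear jar with black cap, 60 mm across, 60 mm tall; origin at the centre of its foot
There are look-alikes about, which are no part of the job. What is shaped like the part that bears c4 but blue is not meant. What is shaped like the part that bears c3 but red is not meant.

How it is judged:
By the outcome, as a careful person would: the job done as asked, in the order asked, and still so for the second after the job is handed in, with the robot touching nothing.
Of P2, P3, P4 only 2 to 3 are there at a start; the rules pass over those that are not, and their reading is None.
At some moment in a run one of P1, P2, P3, P4 may be knocked a few centimetres aside while the robot is not near it.
Once in a run the grip may slacken for a moment while it holds something.
It also fails if it takes over 210 s, if anything falls off the work surface, if the arm or the gripper's body presses on something with over 40 N, if the wrist force passes 120 N, or if a joint passes its speed limit or range.

## Working session

There is one attempt and no reset: what is moved stays moved. The work goes in short steps, Python scripts to look and compute and a tool call to move; the robot and the scene stay as the last step left them, time stands still between calls to the robot, and variables do not carry over. Pictures are saved under pics/ and viewed, at most 14 in all, crops included, and the job is handed in when it is done.

Besides the shell and the picture viewer there is one more tool, called after ">>>" by a JSON object that holds its "fn" and its "kwargs". jog_arm: Moves the arm, as the interface text tells. Its arguments: {"type":"object","properties":{"moves":{"type":"array"},"newtons":{"type":"number"}},"required":["moves"]}

```bash
mkdir -p pics; ls; python3 - <<'E'
from bench import ctrl
import cv2
print(ctrl.get_state(), ctrl.grasp_offset)
for n in ("scene","side","wrist"):
    im=ctrl.get_image(n); cv2.imwrite(f"pics/{n}0.png",im["pixels"][:,:,::-1])
    print({k:v for k,v in im.items() if k!="pixels"})
E
```

```text
pics
{'time': 0.0, 'joint_positions': array([ 1.13808763,  0.32184387, -0.07006881,  1.45167748,  0.02260051,
        1.37077496, -0.05688693]), 'qd': array([ 1.11141375e-06, -4.38271224e-05, -7.27167292e-05, -8.40778214e-05,
        1.46763993e-03,  2.10305888e-03, -6.13969549e-04]), 'joint_torque': array([-8.96834881e-04, -4.91289639e+01, -4.04193560e-01, -3.12528169e+01,
       -6.37866464e-02,  4.37572156e-02,  1.57159648e-04]), 'position': array([ 0.28056745, -0.58572133,  0.22144658]), 'tool_rot': array([-3.06171238e+00, -6.95657268e-01,  8.22869862e-04]), 'ft_force': array([-0.07434564, -0.20643348,  0.01074926]), 'torque': array([ 0.04214966, -0.0083804 ,  0.03415345]), 'grip_force': 0.0, 'grip_width': 1.000880949870162} 0.0187
{'fx': 461.5377620916317, 'fy': 461.5377620916317, 'cx': 255.15913501014373, 'cy': 192.01725088228363, 'dist': array([-0.07098526,  0.        ,  0.        ,  0.        ,  0.        ]), 'xyz': array([1.42834581, 0.36462082, 0.91298014]), 'rotation': array([0.56038739, 0.82937712, 1.80808529])}
{'fx': 499.9191357704432, 'fy': 499.9191357704432, 'cx': 252.3596713746524, 'cy': 185.49630355634812, 'dist': array([-0.0498142,  0.       ,  0.       ,  0.       ,  0.       ]), 'xyz': array([-0.09051805,  0.73933346,  1.02019794]), 'rotation': array([ 0.33340872, -0.94376164, -2.31974779])}
{'fx': 300.1980747304029, 'fy': 300.1980747304029, 'cx': 255.9044805476379, 'cy': 189.18871089597323, 'dist': array([-0.053055,  0.      ,  0.      ,  0.      ,  0.      ]), 'tool_from_camera': array([[-2.60880763e-04,  9.53470608e-01,  3.01485873e-01,
         8.40077146e-02],
       [ 9.99999256e-01, -1.10405193e-04,  1.21448038e-03,
         5.83705446e-04],
       [ 1.19125695e-03,  3.01485965e-01, -9.53469870e-01,
        -1.61508199e-01],
       [ 0.00000000e+00,  0.00000000e+00,  0.00000000e+00,
         1.00000000e+00]])}
```

View pics/scene0.png

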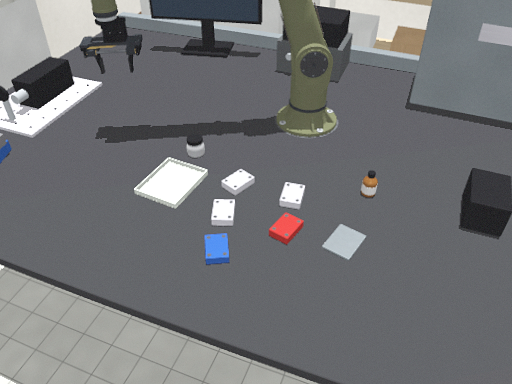

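View pics/side0.png

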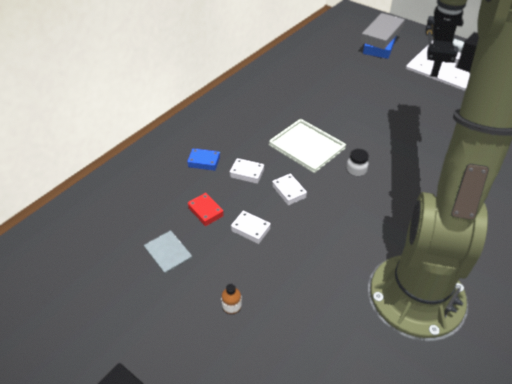

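Scene view: three aluminium plates with dark recesses at about (238,181), (223,211) and (292,195). The look-alikes are blue (217,249) and red (286,228). The tray is at (172,181), the base block at (344,241), the bottle at (370,185) and the jar at (195,146). I choose the three uncoloured plates with four recesses, because the blue and red ones are excluded. The close wrist view will check this.

```bash
cat > h.py <<'E'
import numpy as np, cv2
from bench import ctrl
from scipy.spatial.transform import Rotation as R
def cam(n):
    s=ctrl.get_state(); im=ctrl.get_image(n)
    if n=="wrist":
        T=np.eye(4);T[:3,:3]=R.from_rotvec(s["tool_rot"]).as_matrix();T[:3,3]=s["position"]
        W=T@im["tool_from_camera"]; im["o"],im["R"]=W[:3,3],W[:3,:3]
    else: im["o"],im["R"]=im["xyz"],R.from_rotvec(im["rotation"]).as_matrix()
    im["K"]=np.array([[im["fx"],0,im["cx"]],[0,im["fy"],im["cy"]],[0,0,1]]); return im
def ray(im,px):
    p=cv2.undistortPoints(np.array(px,float).reshape(-1,1,2),im["K"],im["dist"]).reshape(-1,2)
    return np.c_[p[:,0],-p[:,1],-np.ones(len(p))]@im["R"].T
def plane(im,px,z):
    d=ray(im,px); return im["o"]+d*((z-im["o"][2])/d[:,2:])
def proj(im,P):
    q=(np.atleast_2d(P)-im["o"])@im["R"]; q=q*[1,-1,-1]
    return cv2.projectPoints(q,np.zeros(3),np.zeros(3),im["K"],im["dist"])[0].reshape(-1,2)
def save(im,name,box=None,scale=1):
    a=im["pixels"][:,:,::-1]
    if box: a=a[box[1]:box[3],box[0]:box[2]]
    cv2.imwrite(f"pics/{name}.png",cv2.resize(a,None,fx=scale,fy=scale,interpolation=cv2.INTER_CUBIC))
def rects(im,mask,z,amin=100):
    """blobs -> ground-plane min-area rectangles: centre, long side, short side, long axis angle(deg), pixel"""
    out=[]
    for c in cv2.findContours(mask.astype(np.uint8),cv2.RETR_EXTERNAL,cv2.CHAIN_APPROX_NONE)[0]:
        if cv2.contourArea(c)<amin: continue
        P=plane(im,c.reshape(-1,2),z)[:,:2]
        (x,y),(w,h),a=cv2.minAreaRect((P*1000).astype(np.float32))
        if w<h: w,h,a=h,w,a+90
        out.append((round(x/1000,4),round(y/1000,4),round(w),round(h),round((a+90)%180-90,1),tuple(c.reshape(-1,2).mean(0).round().astype(int))))
    return out
def dtool(goal,rot=None):
    """shift in tool axes units (30cm) and turn units(60deg) from present pose to goal"""
    s=ctrl.get_state(); A=R.from_rotvec(s["tool_rot"])
    sh=A.inv().apply(np.array(goal)-s["position"])/0.3
    w=np.zeros(3) if rot is None else (A.inv()*rot).as_rotvec()/np.radians(60)
    return sh.round(4),w.round(4)
E
python3 - <<'E'
from h import *
for n in ("scene","side"):
    im=cam(n); hsv=cv2.cvtColor(im["pixels"],cv2.COLOR_RGB2HSV)
    S,V=hsv[...,1],hsv[...,2]
    print(n); 
    for r in rects(im,(V>150)&(S<70),0.024,80): 
        if r[2]<250: print(r)
    print(' base'); 
    for r in rects(im,(V>100)&(V<200)&(S<90),0.008,150):
        if r[2]<200: print(r)
    for p in ([(344,241),(370,193),(195,153)] if n=="scene" else [(167,251),(231,307),(358,168)]): print(p,im["pixels"][p[1],p[0]],plane(im,[p],0))
s=ctrl.get_state(); print(R.from_rotvec(s["tool_rot"]).as_matrix().round(3))
E
```

```text
scene
(1.2102, -0.2712, 51, 16, 89.8, (np.int64(8), np.int64(380)))
(0.5689, 0.2738, 105, 80, -14.5, (np.int64(344), np.int64(241)))
(0.5839, -0.0702, 107, 63, 20.0, (np.int64(223), np.int64(212)))
(0.3321, 0.2926, 65, 43, 1.6, (np.int64(369), np.int64(189)))
(0.4437, 0.0876, 110, 63, 7.1, (np.int64(292), np.int64(195)))
(0.4435, -0.084, 102, 79, -22.2, (np.int64(238), np.int64(181)))
(0.5154, -0.2728, 197, 164, -5.5, (np.int64(171), np.int64(182)))
(0.344, -0.2788, 74, 58, 32.9, (np.int64(196), np.int64(149)))
(0.04, 0.0599, 212, 92, -23.0, (np.int64(317), np.int64(126)))
 base
(344, 241) [188 198 203] [[0.54738296 0.27189814 0.        ]]
(370, 193) [186 187 187] [[0.32415128 0.29966357 0.        ]]
(195, 153) [153 157 159] [[ 0.33361024 -0.2879578   0.        ]]
side
(-0.0421, 0.0883, 85, 31, 27.0, (np.int64(421), np.int64(326)))
(0.3166, 0.3051, 42, 30, 49.1, (np.int64(232), np.int64(306)))
(0.0462, 0.0897, 92, 28, -23.9, (np.int64(384), np.int64(305)))
(0.097, 0.0215, 69, 15, -76.0, (np.int64(379), np.int64(274)))
(0.544, 0.2829, 103, 80, -14.3, (np.int64(167), np.int64(251)))
(-
[... 732 characters left out ...]
9, 73, 29, 25.8, (np.int64(438), np.int64(267)))
(0.5534, 0.2762, 115, 87, -14.5, (np.int64(167), np.int64(251)))
(0.4388, 0.0856, 102, 85, 6.9, (np.int64(250), np.int64(227)))
(0.0196, -0.2594, 189, 178, -67.3, (np.int64(453), np.int64(225)))
(0.4383, -0.0903, 112, 81, -22.7, (np.int64(289), np.int64(189)))
(0.3302, -0.282, 73, 69, -64.7, (np.int64(357), np.int64(167)))
(0.5793, -0.0743, 101, 91, 19.9, (np.int64(247), np.int64(170)))
(167, 251) [184 197 204] [[0.55789592 0.27478321 0.        ]]
(231, 307) [190 186 182] [[0.32671139 0.29777851 0.        ]]
(358, 168) [196 197 200] [[ 0.32985526 -0.29059396  0.        ]]
[[ 0.902  0.432 -0.001]
 [ 0.432 -0.902  0.001]
 [-0.    -0.001 -1.   ]]
```

```bash
cat >> h.py <<'E'
def down(phi,tilt=0):
    """tool rotation: y axis horizontal at yaw phi(deg); tilt(deg) about tool y"""
    c,s=np.cos(np.radians(phi)),np.sin(np.radians(phi))
    A=R.from_matrix(np.array([[-s,c,0],[c,s,0],[0,0,-1.]]))
    return A*R.from_rotvec([0,np.radians(tilt),0])
def plan(*wps,start=None):
    """wps: (pos,rot). print one row per waypoint, each from the previous one"""
    s=ctrl.get_state(); p,A=(s["position"],R.from_rotvec(s["tool_rot"])) if start is None else start
    for q,B in wps:
        sh=A.inv().apply(np.array(q)-p)/0.3; w=(A.inv()*B).as_rotvec()/np.radians(60)
        print("plan",sh.round(3).tolist(),w.round(3).tolist()); p,A=np.array(q),B
def st():
    s=ctrl.get_state(); M=R.from_rotvec(s["tool_rot"]).as_matrix()
    print("t",round(s["time"],2),"p",s["position"].round(4),"yaw",np.degrees(np.arctan2(M[1,1],M[0,1])).round(1),"z",M[:,2].round(3),"j",s["joint_positions"].round(2),"F",s["ft_force"].round(1),"w",round(s["grip_width"],3),"g",round(s["grip_force"],1)); return s
E
python3 - <<'E'
from h import *
plan(((0.40,-0.29,0.32),down(-32)),((0.52,0.0,0.32),down(0)))
E
```

```text
plan [0.785, -0.718, -0.326] [-0.001, -0.0, -0.54]
plan [1.032, -0.173, 0.0] [0.0, 0.0, -0.533]
```

>>> {"fn": "jog_arm", "kwargs": {"moves": [0.785,-0.718,-0.326,0,0,-0.54,1,0.785,-0.718,-0.326,0,0,-0.54,1,0.785,-0.718,-0.326,0,0,-0.54,1,0.785,-0.718,-0.326,0,0,-0.54,1,0.785,-0.718,-0.326,0,0,-0.54,1,0.785,-0.718,-0.326,0,0,-0.54,1,0.785,-0.718,-0.326,0,0,-0.54,1,0.785,-0.718,-0.326,0,0,-0.54,1], "newtons": 60}}

```text
time: 1.25
position: [0.3988, -0.2922, 0.3195]
tool_rot: [-2.75, -1.518, 0.002]
ft_force: [-0.4, -0.1, 0.6]
grip_width: 0.998
grip_force: 0.0
```

>>> {"fn": "jog_arm", "kwargs": {"moves": [1,-0.173,0,0,0,-0.533,1,1,-0.173,0,0,0,-0.533,1,1,-0.173,0,0,0,-0.533,1,1,-0.173,0,0,0,-0.533,1,1,-0.173,0,0,0,-0.533,1,1,-0.173,0,0,0,-0.533,1,1,-0.173,0,0,0,-0.533,1,1,-0.173,0,0,0,-0.533,1]}}

```text
time: 2.25
position: [0.5149, -0.0112, 0.3198]
tool_rot: [-2.227, -2.216, 0.002]
ft_force: [-1.3, -0.6, 0.4]
grip_width: 1.0
grip_force: 0.0
```

```bash
python3 - <<'E'
from h import *
st(); im=cam("wrist"); save(im,"w1")
hsv=cv2.cvtColor(im["pixels"],cv2.COLOR_RGB2HSV);S,V=hsv[...,1],hsv[...,2]
for T in (150,190,215):
  print(T)
  for r in rects(im,(V>T)&(S<70),0.024,300): print(r)
E
```

```text
t 2.25 p [ 0.5149 -0.0112  0.3198] yaw -0.3 z [-0.001 -0.    -1.   ] j [ 0.61  0.03 -0.65  1.6   0.02  1.52 -0.05] F [-1.3 -0.6  0.4] w 1.0 g 0.0
150
(0.5011, -0.3095, 183, 73, -0.1, (np.int64(248), np.int64(310)))
(0.5107, -0.205, 178, 24, -0.2, (np.int64(252), np.int64(264)))
(0.4364, -0.0859, 85, 63, -22.0, (np.int64(208), np.int64(198)))
(0.5753, -0.0729, 85, 59, 19.5, (np.int64(291), np.int64(189)))
(0.9301, -0.0829, 158, 19, -89.9, (np.int64(503), np.int64(194)))
(0.4357, 0.087, 85, 61, 6.9, (np.int64(201), np.int64(84)))
190
(0.5024, -0.3035, 168, 61, -0.4, (np.int64(250), np.int64(308)))
(0.5108, -0.205, 175, 20, -0.2, (np.int64(252), np.int64(264)))
(0.4358, -0.0869, 83, 59, -22.0, (np.int64(208), np.int64(201)))
(0.5765, -0.0767, 82, 49, 19.5, (np.int64(293), np.int64(196)))
(0.4355, 0.0872, 84, 59, 6.8, (np.int64(201), np.int64(84)))
215
(0.5017, -0.3045, 167, 59, -0.5, (np.int64(250), np.int64(308)))
(0.5108, -0.205, 164, 20, -0.2, (np.int64(252), np.int64(264)))
(0.4359, -0.0867, 81, 57, -22.1, (np.int64(208), np.int64(201)))
(0.5766, -0.0761, 81, 48, 19.5, (np.int64(293), np.int64(196)))
(0.4353, 0.0872, 82, 58, 6.9, (np.int64(201), np.int64(84)))
```

View pics/w1.png

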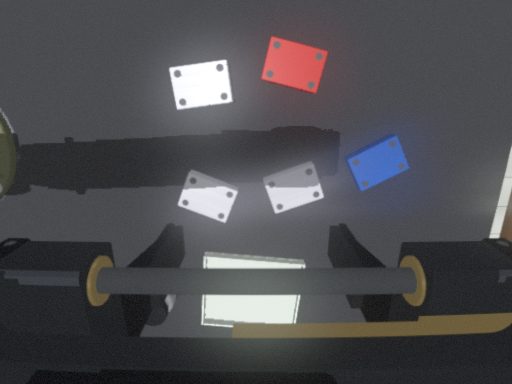

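Wrist view: plates with four dark recesses at (201,84), (208,197) and (292,188), each measuring about 84x60. The red (295,65) and blue (378,162) ones are look-alikes, and the tray is at (252,290). I take the plate at (292,188) first.

```bash
cat >> h.py <<'E'
def grip(c,phi,tilt,d,back=0.0):
    A=down(phi,tilt); return (np.array(c)-A.apply([0,0,d+back]),A)
E
python3 - <<'E'
from h import *
B=(0.5755,-0.073,0.012)
g=lambda t,b:grip(B,-70.5,t,0.0055,b)
print(g(35,0.1)[0],g(35,0)[0])
im=cam("side")
plan(((0.51,-0.08,0.25),down(-50)),g(35,0.10),g(35,0.0),(g(35,0)[0]+[0,0,.12],g(35,0)[1]))
E
```

```text
[ 0.51845858 -0.09319943  0.09842054] [ 0.57252628 -0.07405305  0.01650534]
plan [-0.232, -0.015, 0.234] [-0.0, 0.0, 0.83]
plan [-0.007, 0.052, 0.505] [-0.104, 0.577, 0.331]
plan [-0.0, -0.0, 0.333] [0.0, 0.0, 0.0]
plan [0.229, -0.0, -0.328] [0.0, 0.0, 0.0]
```

```bash
sed -i 's/np.array(c)-A.apply(\[0,0,d+back\])/np.array(c)+A.apply([0,0,d-back])/' h.py
python3 - <<'E'
from h import *
B=(0.5755,-0.073,0.012)
g=lambda t,b:grip(B,-70.5,t,0.0055,b)
print(g(35,0.1)[0],g(35,0)[0])
plan(((0.51,-0.08,0.25),down(-50)),g(35,0.10),g(35,0.0),(g(35,0)[0]+[0,0,.12],g(35,0)[1]))
E
```

```text
[ 0.52440603 -0.09109332  0.08940987] [ 0.57847372 -0.07194695  0.00749466]
plan [-0.232, -0.015, 0.234] [-0.0, 0.0, 0.83]
plan [0.013, 0.059, 0.535] [-0.104, 0.577, 0.331]
plan [0.0, 0.0, 0.333] [0.0, 0.0, 0.0]
plan [0.229, -0.0, -0.328] [0.0, 0.0, 0.0]
```

>>> {"fn": "jog_arm", "kwargs": {"moves": [-0.232,-0.015,0.234,0,0,0.83,1,-0.232,-0.015,0.234,0,0,0.83,1,-0.232,-0.015,0.234,0,0,0.83,1,-0.232,-0.015,0.234,0,0,0.83,1,-0.232,-0.015,0.234,0,0,0.83,1,-0.232,-0.015,0.234,0,0,0.83,1,-0.232,-0.015,0.234,0,0,0.83,1,-0.232,-0.015,0.234,0,0,0.83,1]}}

```text
time: 3.35
position: [0.5105, -0.0781, 0.2502]
tool_rot: [2.95, 1.08, -0.0]
ft_force: [-0.6, 0.0, 0.2]
grip_width: 0.995
grip_force: 0.0
```

>>> {"fn": "jog_arm", "kwargs": {"moves": [0.013,0.059,0.535,-0.104,0.577,0.331,1,0.013,0.059,0.535,-0.104,0.577,0.331,1,0.013,0.059,0.535,-0.104,0.577,0.331,1,0.013,0.059,0.535,-0.104,0.577,0.331,1,0.013,0.059,0.535,-0.104,0.577,0.331,1,0.013,0.059,0.535,-0.104,0.577,0.331,1,0.013,0.059,0.535,-0.104,0.577,0.331,1,0.013,0.059,0.535,-0.104,0.577,0.331,1]}}

```text
time: 4.35
position: [0.5263, -0.0886, 0.0907]
tool_rot: [-2.859, -0.5, -0.903]
ft_force: [-0.1, 0.2, 0.4]
grip_width: 0.999
grip_force: 0.0
```

```bash
python3 - <<'E'
from h import *
st()
im=cam("side"); hsv=cv2.cvtColor(im["pixels"],cv2.COLOR_RGB2HSV)
for r in rects(im,(hsv[...,2]>150)&(hsv[...,1]<70),0.024,200): 
    if r[0]>.35 and r[2]<150: print(r)
B=(0.5755,-0.073,0.012)
g=lambda t,b:grip(B,-70.5,t,0.0055,b)
plan(g(35,0.0))
E
```

```text
t 4.35 p [ 0.5263 -0.0886  0.0907] yaw -70.2 z [ 0.54   0.194 -0.819] j [ 0.81 -0.07 -0.42  2.31 -0.85  0.58 -0.18] F [-0.1  0.2  0.4] w 0.999 g 0.0
(0.544, 0.2829, 103, 80, -14.3, (np.int64(167), np.int64(251)))
(0.4313, 0.0949, 93, 75, 7.0, (np.int64(250), np.int64(226)))
(0.4282, -0.0771, 97, 69, -22.6, (np.int64(289), np.int64(189)))
(0.5703, -0.0624, 91, 82, 19.7, (np.int64(246), np.int64(170)))
plan [-0.008, 0.007, 0.332] [-0.002, -0.0, 0.004]
```

>>> {"fn": "jog_arm", "kwargs": {"moves": [0,0,0.25,0,0,0,1,0,0,0.25,0,0,0,1,0,0,0.333,0,0,0,1,0,0,0.333,0,0,0,1,0,0,0.333,0,0,0,1,0,0,0.333,0,0,0,1,0,0,0.333,0,0,0,1,0,0,0.333,0,0,0,1]}}

```text
time: 5.4
position: [0.5789, -0.0699, 0.0082]
tool_rot: [-2.86, -0.496, -0.902]
ft_force: [-0.0, 0.3, 0.5]
grip_width: 1.0
grip_force: 0.0
```

```bash
python3 - <<'E'
from h import *
st()
B=(0.5755,-0.073,0.012)
plan(grip(B,-70.5,35,0.0055,0))
E
```

```text
t 5.4 p [ 0.5789 -0.0699  0.0082] yaw -70.3 z [ 0.54   0.193 -0.819] j [ 0.76  0.21 -0.49  2.27 -0.97  0.31 -0.05] F [-0.   0.3  0.5] w 1.0 g 0.0
plan [-0.005, 0.006, -0.0] [-0.001, -0.0, 0.003]
```

>>> {"fn": "jog_arm", "kwargs": {"moves": [0,0.006,0,0,0,0,-1,0,0.006,0,0,0,0,-1,0,0.006,0,0,0,0,-1,0,0.006,0,0,0,0,-1,0,0.006,0,0,0,0,-1,0,0.006,0,0,0,0,-1,0,0.006,0,0,0,0,-1,0,0.006,0,0,0,0,-1]}}

```text
time: 6.4
position: [0.5795, -0.0713, 0.0077]
tool_rot: [-2.859, -0.496, -0.901]
ft_force: [0.7, 0.6, -1.9]
grip_width: 0.685
grip_force: 60.0
```

>>> {"fn": "jog_arm", "kwargs": {"moves": [0.115,0,-0.164,0,0,0,-1,0.229,0,-0.328,0,0,0,-1,0.344,0,-0.492,0,0,0,-1,0.344,0,-0.492,0,0,0,-1,0.344,0,-0.492,0,0,0,-1,0.344,0,-0.492,0,0,0,-1,0.344,0,-0.492,0,0,0,-1,0.344,0,-0.492,0,0,0,-1]}}

```text
time: 7.4
position: [0.579, -0.0712, 0.1868]
tool_rot: [-2.859, -0.495, -0.899]
ft_force: [-0.2, 1.2, -2.9]
grip_width: 0.683
grip_force: 60.0
```

```bash
python3 - <<'E'
from h import *
st()
F=(0.33,-0.56,0.0435); ph=-59.5
a=grip(F,ph,-55,.0055)
plan(((0.48,-0.32,0.25),down(-65,10)),((0.36,-0.53,0.25),down(ph,-30)),(a[0]+[0,0,.08],a[1]),a)
E
```

```text
t 7.4 p [ 0.579  -0.0712  0.1868] yaw -70.3 z [ 0.539  0.194 -0.82 ] j [ 0.68 -0.11 -0.36  2.13 -0.63  0.71 -0.51] F [-0.2  1.2 -2.9] w 0.683 g 60.0
plan [-0.363, 0.669, -0.512] [0.033, -0.415, -0.083]
plan [-0.648, 0.465, -0.114] [-0.016, -0.666, -0.092]
plan [0.085, 0.035, 0.45] [0.0, -0.417, 0.0]
plan [0.218, 0.0, 0.153] [0.0, 0.0, 0.0]
```

>>> {"fn": "jog_arm", "kwargs": {"moves": [-0.363,0.669,-0.512,0.033,-0.415,-0.083,-1,-0.363,0.669,-0.512,0.033,-0.415,-0.083,-1,-0.363,0.669,-0.512,0.033,-0.415,-0.083,-1,-0.363,0.669,-0.512,0.033,-0.415,-0.083,-1,-0.363,0.669,-0.512,0.033,-0.415,-0.083,-1,-0.363,0.669,-0.512,0.033,-0.415,-0.083,-1,-0.363,0.669,-0.512,0.033,-0.415,-0.083,-1,-0.363,0.669,-0.512,0.033,-0.415,-0.083,-1]}}

```text
time: 8.4
position: [0.4809, -0.3182, 0.2508]
tool_rot: [-3.018, -0.673, -0.266]
ft_force: [0.5, 0.3, -2.5]
grip_width: 0.688
grip_force: 60.0
```

>>> {"fn": "jog_arm", "kwargs": {"moves": [-0.648,0.465,-0.114,-0.016,-0.666,-0.092,-1,-0.648,0.465,-0.114,-0.016,-0.666,-0.092,-1,-0.648,0.465,-0.114,-0.016,-0.666,-0.092,-1,-0.648,0.465,-0.114,-0.016,-0.666,-0.092,-1,-0.648,0.465,-0.114,-0.016,-0.666,-0.092,-1,-0.648,0.465,-0.114,-0.016,-0.666,-0.092,-1,-0.648,0.465,-0.114,-0.016,-0.666,-0.092,-1,-0.648,0.465,-0.114,-0.016,-0.666,-0.092,-1]}}

```text
time: 9.4
position: [0.3608, -0.5294, 0.2519]
tool_rot: [2.807, 0.765, -0.747]
ft_force: [0.2, -0.1, -3.4]
grip_width: 0.684
grip_force: 60.0
```

>>> {"fn": "jog_arm", "kwargs": {"moves": [0.085,0.035,0.45,0,-0.417,0,-1,0.085,0.035,0.45,0,-0.417,0,-1,0.085,0.035,0.45,0,-0.417,0,-1,0.085,0.035,0.45,0,-0.417,0,-1,0.085,0.035,0.45,0,-0.417,0,-1,0.085,0.035,0.45,0,-0.417,0,-1,0.085,0.035,0.45,0,-0.417,0,-1,0.085,0.035,0.45,0,-0.417,0,-1]}}

```text
time: 10.4
position: [0.3266, -0.5623, 0.1223]
tool_rot: [2.5, 0.679, -1.297]
ft_force: [-0.5, 0.7, -3.1]
grip_width: 0.686
grip_force: 60.0
```

```bash
python3 - <<'E'
from h import *
st()
F=(0.33,-0.56,0.0435); ph=-59.5
a=grip(F,ph,-55,.0055)
plan(a)
im=cam("scene"); print(proj(im,F)); save(im,"s2",(20,60,220,260),3)
E
```

```text
t 10.4 p [ 0.3266 -0.5623  0.1223] yaw -59.5 z [-0.704 -0.416 -0.575] j [ 0.62  0.66 -0.07  1.5   0.85  1.58 -0.75] F [-0.5  0.7 -3.1] w 0.686 g 60.0
plan [0.223, -0.002, 0.158] [0.001, -0.002, -0.002]
[[125.05606243 125.8124857 ]]
```

View pics/s2.png

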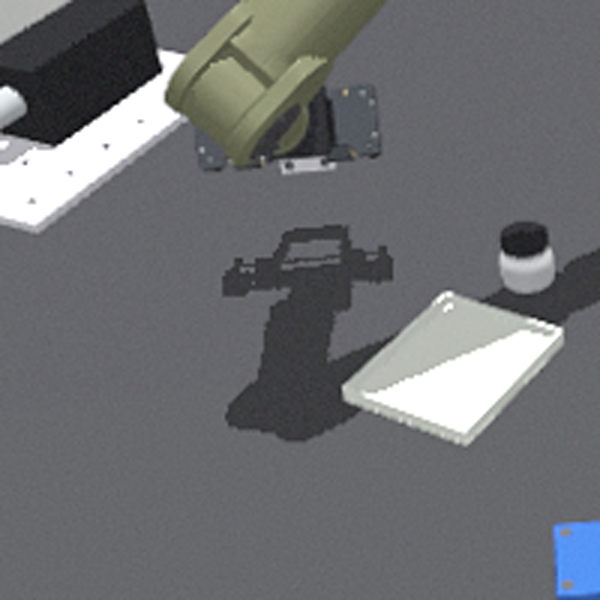

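The plate is held at crop (305,165) and hangs upright, as the shadow shows. The jar and tray are clear, so I lower it.

>>> {"fn": "jog_arm", "kwargs": {"moves": [0.08,0,0.055,0,0,0,-1,0.16,0,0.11,0,0,0,-1,0.2,0,0.14,0,0,0,-1,0.215,0,0.15,0,0,0,-1,0.22,0,0.154,0,0,0,-1,0.222,0,0.156,0,0,0,-1,0.222,0,0.156,0,0,0,-1,0.222,0,0.156,0,0,0,-1]}}

```text
time: 11.45
position: [0.3268, -0.5623, 0.0405]
tool_rot: [2.499, 0.68, -1.298]
ft_force: [-0.2, -0.0, -3.2]
grip_width: 0.686
grip_force: 60.0
```

```bash
python3 - <<'E'
from h import *
st()
im=cam("side"); F=(0.33,-0.56,0.0435);print(proj(im,F)); u,v=proj(im,F)[0].astype(int); save(im,"d3",(u-70,v-70,u+70,v+70) if v>70 else (u-70,0,u+70,140),4)
E
```

```text
t 11.45 p [ 0.3268 -0.5623  0.0405] yaw -59.5 z [-0.705 -0.416 -0.575] j [ 0.62  0.77 -0.07  1.51  0.86  1.5  -0.84] F [-0.2 -0.  -3.2] w 0.686 g 60.0
[[401.96566522 112.43638731]]
```

View pics/d3.png

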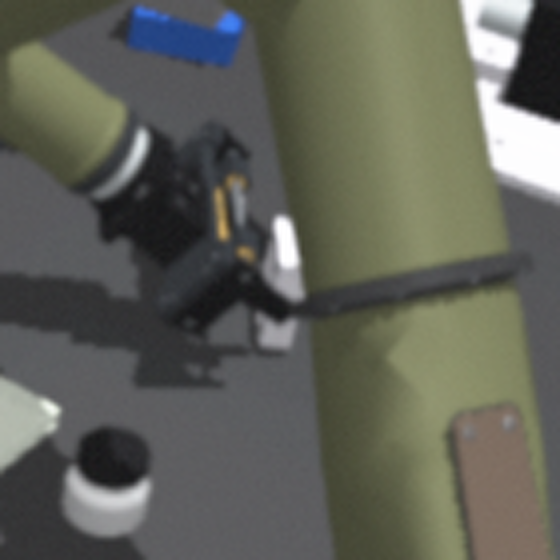

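The plate is upright at crop (275,290), just above the bench. I go down in small steps until there is contact.

>>> {"fn": "jog_arm", "kwargs": {"moves": [0.001,0,0.001,0,0,0,-1,0.002,0,0.002,0,0,0,-1,0.003,0,0.002,0,0,0,-1,0.004,0,0.003,0,0,0,-1,0.005,0,0.004,0,0,0,-1,0.005,0,0.004,0,0,0,-1,0.005,0,0.004,0,0,0,-1,0.005,0,0.004,0,0,0,-1]}}

```text
time: 12.5
position: [0.3265, -0.5622, 0.038]
tool_rot: [2.499, 0.68, -1.299]
ft_force: [-0.4, -0.1, -2.6]
grip_width: 0.683
grip_force: 60.0
```

>>> {"fn": "jog_arm", "kwargs": {"moves": [0.001,0,0.001,0,0,0,-1,0.002,0,0.002,0,0,0,-1,0.003,0,0.002,0,0,0,-1,0.004,0,0.003,0,0,0,-1,0.005,0,0.004,0,0,0,-1,0.005,0,0.004,0,0,0,-1,0.005,0,0.004,0,0,0,-1,0.005,0,0.004,0,0,0,-1]}}

```text
time: 13.5
position: [0.3264, -0.5623, 0.0372]
tool_rot: [2.498, 0.679, -1.3]
ft_force: [1.2, 3.1, 6.1]
grip_width: 0.684
grip_force: 60.0
```

>>> {"fn": "jog_arm", "kwargs": {"moves": [0,0,0,0,0,0,1,0,0,0,0,0,0,1,0,0,0,0,0,0,1,0,0,0,0,0,0,1,0,0,-0.1,0,0,0,1,0,0,-0.3,0,0,0,1,0,0,-0.5,0,0,0,1,0,0,-0.5,0,0,0,1]}}

```text
time: 14.5
position: [0.4385, -0.4972, 0.1243]
tool_rot: [2.498, 0.686, -1.286]
ft_force: [0.3, -0.3, -0.7]
grip_width: 1.002
grip_force: 0.0
```

```bash
python3 - <<'E'
from h import *
st()
F=(0.33,-0.56,0.0435); ph=-59.5
a=grip(F,ph,55,.0055,.13)
plan((np.array(F)+[0,0,.22],down(ph,-10)),(a[0]+[0,0,.06],down(ph,45)),a)
E
```

```text
t 14.5 p [ 0.4385 -0.4972  0.1243] yaw -59.1 z [-0.698 -0.421 -0.58 ] j [ 0.49  0.77 -0.11  1.3   0.8   1.73 -0.8 ] F [ 0.3 -0.3 -0.7] w 1.002 g 0.0
plan [-0.62, -0.004, 0.071] [0.008, 0.743, 0.003]
plan [-0.284, 0.0, 0.35] [0.0, 0.917, 0.0]
plan [-0.141, 0.0, 0.141] [0.0, 0.167, 0.0]
```

>>> {"fn": "jog_arm", "kwargs": {"moves": [-0.62,-0.004,0.071,0,0.743,0,1,-0.62,-0.004,0.071,0,0.743,0,1,-0.62,-0.004,0.071,0,0.743,0,1,-0.62,-0.004,0.071,0,0.743,0,1,-0.62,-0.004,0.071,0,0.743,0,1,-0.62,-0.004,0.071,0,0.743,0,1,-0.62,-0.004,0.071,0,0.743,0,1,-0.62,-0.004,0.071,0,0.743,0,1]}}

```text
time: 15.5
position: [0.3269, -0.5598, 0.2605]
tool_rot: [2.973, 0.818, -0.271]
ft_force: [-0.9, -0.0, 0.7]
grip_width: 0.997
grip_force: 0.0
```

>>> {"fn": "jog_arm", "kwargs": {"moves": [-0.284,0,0.35,0,0.917,0,1,-0.284,0,0.35,0,0.917,0,1,-0.284,0,0.35,0,0.917,0,1,-0.284,0,0.35,0,0.917,0,1,-0.284,0,0.35,0,0.917,0,1,-0.284,0,0.35,0,0.917,0,1,-0.284,0,0.35,0,0.917,0,1,-0.284,0,0.35,0,0.917,0,1]}}

```text
time: 16.5
position: [0.2391, -0.6131, 0.1764]
tool_rot: [-2.639, -0.728, -1.083]
ft_force: [-0.4, -0.8, 0.6]
grip_width: 0.998
grip_force: 0.0
```

```bash
python3 - <<'E'
from h import *
st()
im=cam("wrist"); save(im,"w4")
F=(0.33,-0.56,0.0435); ph=-59.5
a=grip(F,ph,55,.0055,.13); print(a[0]); plan(a)
x0=down(ph).apply([1,0,0]);y0=down(ph).apply([0,1,0])
for sx in (-42,):
  print([proj(im,np.array([.33,-.56,0])-x0*.012+y0*s*.03+[0,0,z]).round()[0].tolist() for s in (-1,1) for z in (0,.084)])
E
```

```text
t 16.5 p [ 0.2391 -0.6131  0.1764] yaw -59.2 z [ 0.604  0.356 -0.713] j [ 1.66  0.62 -0.22  1.34 -0.57  1.56  0.54] F [-0.4 -0.8  0.6] w 0.998 g 0.0
[ 0.24212724 -0.61176101  0.11491027]
plan [-0.136, 0.001, 0.154] [-0.001, 0.174, 0.006]
[[232.0, 211.0], [226.0, 179.0], [280.0, 211.0], [286.0, 179.0]]
```

View pics/w4.png

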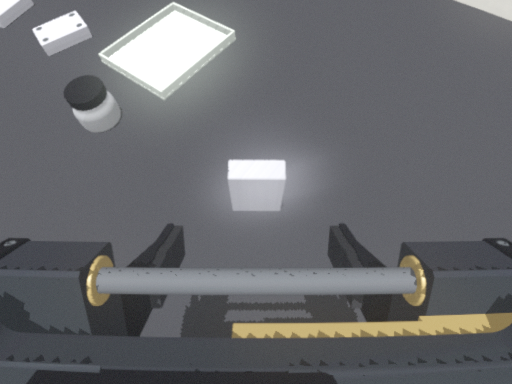

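The plate stands at (257,185) as projected. Its underside faces the camera and is blank, so it belongs in the pile. Next comes the regrasp from this side.

>>> {"fn": "jog_arm", "kwargs": {"moves": [-0.138,0,0.148,0,0.17,0,1,-0.138,0,0.148,0,0.17,0,1,-0.138,0,0.148,0,0.17,0,1,-0.138,0,0.148,0,0.17,0,1,-0.138,0,0.148,0,0.17,0,1,-0.138,0,0.148,0,0.17,0,1,-0.138,0,0.148,0,0.17,0,1,-0.138,0,0.148,0,0.17,0,1]}}

```text
time: 17.55
position: [0.2373, -0.6131, 0.1138]
tool_rot: [-2.502, -0.682, -1.298]
ft_force: [0.0, -0.5, -0.2]
grip_width: 1.003
grip_force: 0.0
```

>>> {"fn": "jog_arm", "kwargs": {"moves": [0,0,0.2,0,0,0,1,0,0,0.3,0,0,0,1,0,0,0.43,0,0,0,1,0,0,0.43,0,0,0,1,0,0,0.43,0,0,0,1,0,0,0.43,0,0,0,-1,0,0,0.43,0,0,0,-1,0,0,0.43,0,0,0,-1]}}

```text
time: 18.55
position: [0.3279, -0.5603, 0.0397]
tool_rot: [-2.502, -0.682, -1.299]
ft_force: [-0.1, -0.3, -0.6]
grip_width: 0.744
grip_force: 0.0
```

```bash
python3 - <<'E'
from h import *
s=st()
F=(0.33,-0.56,0.012); ph=-59.2
A=R.from_rotvec(s["tool_rot"]); c=np.array([.33,-.56,.042]); off=A.inv().apply(c-s["position"]); print(off)
for t in (-35,):
  B=down(ph,t); b=np.array(F)-B.apply(off); print(b, "tip low", b[2]-.0095*np.sin(np.radians(35)))
  m=down(ph,10)
  plan((s["position"]+[0,0,.1],A),(np.array(F)-m.apply(off)+[0,0,.13],m),(b+[0,0,.05],B),(b,B))
E
```

```text
t 18.55 p [ 0.3279 -0.5603  0.0397] yaw -59.6 z [ 0.705  0.413 -0.576] j [ 1.64  0.79 -0.28  1.5  -0.7   1.35  0.69] F [-0.1 -0.3 -0.6] w 0.744 g 0.0
[0.00303335 0.00084563 0.00023737]
[ 0.32754963 -0.56047623  0.0139343 ] tip low 0.00848532499708076
plan [0.272, 0.001, -0.192] [0.0, 0.0, 0.0]
plan [0.003, 0.0, -0.007] [0.005, -0.747, -0.004]
plan [-0.043, 0.0, 0.256] [0.0, -0.75, 0.0]
plan [0.096, 0.0, 0.137] [0.0, 0.0, 0.0]
```

>>> {"fn": "jog_arm", "kwargs": {"moves": [0,0,0,0,0,0,1,0,0,0.02,0,0,0,1,0,0,0.02,0,0,0,1,0,0,0.02,0,0,0,-1,0,0,0.02,0,0,0,-1,0,0,0.02,0,0,0,-1,0,0,0.02,0,0,0,-1,0,0,0.02,0,0,0,-1]}}

```text
time: 19.55
position: [0.3326, -0.5575, 0.036]
tool_rot: [-2.502, -0.682, -1.299]
ft_force: [-0.6, -1.2, -0.8]
grip_width: 0.685
grip_force: 60.0
```

>>> {"fn": "jog_arm", "kwargs": {"moves": [0.09,0,-0.06,0,0,0,-1,0.18,0,-0.12,0,0,0,-1,0.272,0,-0.192,0,0,0,-1,0.272,0,-0.192,0,0,0,-1,0.272,0,-0.192,0,0,0,-1,0.272,0,-0.192,0,0,0,-1,0.272,0,-0.192,0,0,0,-1,0.272,0,-0.192,0,0,0,-1]}}

```text
time: 20.55
position: [0.3324, -0.5569, 0.1351]
tool_rot: [-2.5, -0.682, -1.298]
ft_force: [1.0, 0.3, -3.4]
grip_width: 0.683
grip_force: 60.0
```

```bash
python3 - <<'E'
from h import *
s=st()
F=(0.33,-0.56,0.012); ph=-59.5
A=R.from_rotvec(s["tool_rot"]);off=np.array([.003,.0008,-.006])
B=down(ph,-35); b=np.array(F)-B.apply(off); print(b)
m=down(ph,10)
plan((np.array(F)-m.apply(off)+[0,0,.13],m),(b+[0,0,.05],B),(b,B))
E
```

```text
t 20.55 p [ 0.3324 -0.5569  0.1351] yaw -59.5 z [ 0.705  0.415 -0.575] j [ 1.64  0.67 -0.29  1.49 -0.71  1.45  0.59] F [ 1.   0.3 -3.4] w 0.683 g 60.0
[ 0.32451129 -0.56230462  0.00880582]
plan [-0.01, 0.002, -0.016] [0.0, -0.748, -0.0]
plan [-0.058, 0.0, 0.25] [0.0, -0.75, -0.0]
plan [0.096, 0.0, 0.137] [0.0, 0.0, 0.0]
```

>>> {"fn": "jog_arm", "kwargs": {"moves": [-0.01,0.002,-0.016,0,-0.748,0,-1,-0.01,0.002,-0.016,0,-0.748,0,-1,-0.01,0.002,-0.016,0,-0.748,0,-1,-0.01,0.002,-0.016,0,-0.748,0,-1,-0.01,0.002,-0.016,0,-0.748,0,-1,-0.01,0.002,-0.016,0,-0.748,0,-1,-0.01,0.002,-0.016,0,-0.748,0,-1,-0.01,0.002,-0.016,0,-0.748,0,-1]}}

```text
time: 21.55
position: [0.3253, -0.5616, 0.1349]
tool_rot: [-2.977, -0.805, -0.26]
ft_force: [0.2, 0.9, -3.5]
grip_width: 0.685
grip_force: 60.0
```

>>> {"fn": "jog_arm", "kwargs": {"moves": [-0.058,0,0.25,0,-0.75,0,-1,-0.058,0,0.25,0,-0.75,0,-1,-0.058,0,0.25,0,-0.75,0,-1,-0.058,0,0.25,0,-0.75,0,-1,-0.058,0,0.25,0,-0.75,0,-1,-0.058,0,0.25,0,-0.75,0,-1,-0.058,0,0.25,0,-0.75,0,-1,-0.058,0,0.25,0,-0.75,0,-1]}}

```text
time: 22.55
position: [0.3221, -0.5645, 0.0604]
tool_rot: [2.755, 0.743, -0.867]
ft_force: [0.0, 0.6, -2.8]
grip_width: 0.685
grip_force: 60.0
```

>>> {"fn": "jog_arm", "kwargs": {"moves": [0.04,0,0.057,0,0,0,-1,0.08,0,0.114,0,0,0,-1,0.088,0,0.125,0,0,0,-1,0.09,0,0.129,0,0,0,-1,0.092,0,0.132,0,0,0,-1,0.094,0,0.134,0,0,0,-1,0.096,0,0.137,0,0,0,-1,0.096,0,0.137,0,0,0,-1]}}

```text
time: 23.55
position: [0.3244, -0.5628, 0.0092]
tool_rot: [2.753, 0.75, -0.868]
ft_force: [0.2, 0.5, -3.4]
grip_width: 0.684
grip_force: 60.0
```

```bash
python3 - <<'E'
from h import *
s=st()
E
```

```text
t 23.55 p [ 0.3244 -0.5628  0.0092] yaw -59.5 z [-0.494 -0.292 -0.819] j [ 0.69  0.63  0.01  1.6   0.61  1.21 -0.65] F [ 0.2  0.5 -3.4] w 0.684 g 60.0
```

>>> {"fn": "jog_arm", "kwargs": {"moves": [0.001,0,0.002,0,0,0,-1,0.002,0,0.003,0,0,0,-1,0.003,0,0.004,0,0,0,-1,0.004,0,0.0055,0,0,0,-1,0.004,0,0.0055,0,0,0,-1,0.004,0,0.0055,0,0,0,-1,0.004,0,0.0055,0,0,0,-1,0.004,0,0.0055,0,0,0,-1]}}

```text
time: 24.55
position: [0.3244, -0.5629, 0.0088]
tool_rot: [2.752, 0.749, -0.87]
ft_force: [-0.6, 4.1, 6.7]
grip_width: 0.685
grip_force: 60.0
```

>>> {"fn": "jog_arm", "kwargs": {"moves": [0,0,0,0,0,0,1,0,0,0,0,0,0,1,0,0,0,0,0,0,1,0,0,0,0,0,0,1,0,0,-0.1,0,0,0,1,0,0,-0.3,0,0,0,1,0,0,-0.4,0,0,0,1,0,0,-0.4,0,0,0,1]}}

```text
time: 25.55
position: [0.3869, -0.5275, 0.1073]
tool_rot: [2.75, 0.752, -0.861]
ft_force: [-0.7, 0.1, 0.6]
grip_width: 0.999
grip_force: 0.0
```

```bash
python3 - <<'E'
from h import *
s=st()
plan(((0.33,-.56,.20),down(-59.5)))
E
```

```text
t 25.55 p [ 0.3869 -0.5275  0.1073] yaw -59.3 z [-0.489 -0.295 -0.821] j [ 0.62  0.56 -0.02  1.49  0.57  1.41 -0.63] F [-0.7  0.1  0.6] w 0.999 g 0.0
plan [-0.356, -0.002, -0.129] [0.006, 0.581, 0.001]
```

>>> {"fn": "jog_arm", "kwargs": {"moves": [-0.356,0,-0.129,0,0.581,0,1,-0.356,0,-0.129,0,0.581,0,1,-0.356,0,-0.129,0,0.581,0,1,-0.356,0,-0.129,0,0.581,0,1,-0.356,0,-0.129,0,0.581,0,1,-0.356,0,-0.129,0,0.581,0,1,-0.356,0,-0.129,0,0.581,0,1,-0.356,0,-0.129,0,0.581,0,1]}}

```text
time: 26.55
position: [0.3286, -0.56, 0.1979]
tool_rot: [3.029, 0.829, -0.004]
ft_force: [-0.7, -0.7, -0.1]
grip_width: 0.997
grip_force: 0.0
```

```bash
cat >> h.py <<'E'
def look(z=0.024,T=150,amin=800,near=None):
    im=cam("wrist"); hsv=cv2.cvtColor(im["pixels"],cv2.COLOR_RGB2HSV)
    r=[q for q in rects(im,(hsv[...,2]>T)&(hsv[...,1]<70),z,amin) if near is None or np.hypot(q[0]-near[0],q[1]-near[1])<near[2]]
    for q in r: print(q)
    return im
E
python3 - <<'E'
from h import *
st(); im=look(T=150,near=(.33,-.56,.1)); look(T=190,near=(.33,-.56,.1)); save(im,"w5"); print(proj(im,(.33,-.56,.024)))
E
```

```text
t 26.55 p [ 0.3286 -0.56    0.1979] yaw -59.4 z [-0.002 -0.002 -1.   ] j [ 1.05  0.33 -0.07  1.49  0.03  1.32 -0.06] F [-0.7 -0.7 -0.1] w 0.997 g 0.0
(0.3011, -0.5788, 150, 149, -11.8, (np.int64(261), np.int64(197)))
(0.3267, -0.5717, 107, 100, 30.5, (np.int64(260), np.int64(175)))
[[256.31538827 169.44010024]]
```

View pics/w5.png

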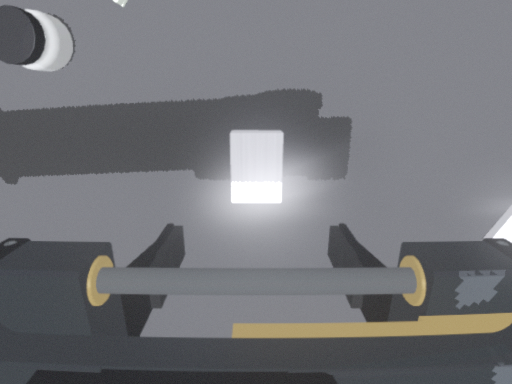

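The plate lies turned over at pixel corners (230,130) to (283,203), and its underside on top is blank.

```bash
python3 - <<'E'
from h import *
im=cam("wrist"); P=plane(im,[(230.5,130),(283,130),(282.5,203),(231,203)],.024)[:,:2]
print(P.mean(0),np.linalg.norm(P-np.roll(P,-1,0),axis=1), np.degrees(np.arctan2(*(P[0]-P[3])[::-1])))
for n in ("scene","side"):
    im=cam(n); hsv=cv2.cvtColor(im["pixels"],cv2.COLOR_RGB2HSV)
    for r in rects(im,(hsv[...,2]>150)&(hsv[...,1]<70),.008,150):
        if np.hypot(r[0]-.55,r[1]-.276)<.05:print(r)
    for r in rects(im,(hsv[...,2]>150)&(hsv[...,1]<70),.018,500):
        if np.hypot(r[0]-.5,r[1]+.27)<.05:print('tray',r)
    for r in rects(im,(hsv[...,2]>150)&(hsv[...,1]<70),.024,100):
        if np.hypot(r[0]-.45,r[1])<.13:print('pl',r)
c=np.append(P.mean(0),.012); ph=np.degrees(np.arctan2(*(P[0]-P[3])[::-1]))-90; print(ph)
a=grip(c,-59.5,0,.0085); up=(a[0]+[0,0,.2],a[1])
plan((a[0]+[0,0,.06],a[1]),a,up)
plan(((.50,-.33,.2),down(-20)),((.58,.0,.2),down(30)),((.553,.276,.15),down(75.6)),start=up)
E
```

```text
[ 0.33141772 -0.5599343 ] [0.05805947 0.08599726 0.06133137 0.08599653] 29.5060840512047
(0.5535, 0.2722, 107, 82, -14.6, (np.int64(344), np.int64(241)))
tray (0.5093, -0.277, 198, 165, -5.5, (np.int64(171), np.int64(182)))
pl (0.4437, 0.0878, 110, 63, 7.1, (np.int64(292), np.int64(195)))
pl (0.4435, -0.084, 102, 79, -22.2, (np.int64(238), np.int64(181)))
(0.5541, 0.2756, 105, 81, -14.3, (np.int64(167), np.int64(251)))
tray (0.5003, -0.271, 195, 168, -5.6, (np.int64(308), np.int64(145)))
pl (0.4313, 0.0949, 93, 75, 7.0, (np.int64(250), np.int64(226)))
pl (0.4301, -0.0785, 102, 70, -22.8, (np.int64(289), np.int64(188)))
-60.493915948795305
plan [0.013, 0.004, 0.449] [0.001, 0.003, 0.0]
plan [0.0, 0.0, 0.2] [0.0, 0.0, 0.0]
plan [0.0, 0.0, -0.667] [0.0, 0.0, 0.0]
plan [0.873, -0.375, 0.012] [0.0, 0.0, -0.658]
plan [1.125, -0.126, 0.0] [0.0, 0.0, -0.833]
plan [0.842, 0.382, 0.167] [0.0, 0.0, -0.76]
```

>>> {"fn": "jog_arm", "kwargs": {"moves": [0.013,0.004,0.449,0,0,0,1,0.013,0.004,0.449,0,0,0,1,0.013,0.004,0.449,0,0,0,1,0.013,0.004,0.55,0,0,0,1,0.013,0.004,0.649,0,0,0,1,0.013,0.004,0.649,0,0,0,1,0.013,0.004,0.649,0,0,0,1,0.013,0.004,0.649,0,0,0,1]}}

```text
time: 27.8
position: [0.332, -0.5618, 0.0061]
tool_rot: [3.026, 0.825, -0.002]
ft_force: [0.2, 0.6, 0.5]
grip_width: 1.003
grip_force: 0.0
```

>>> {"fn": "jog_arm", "kwargs": {"moves": [0,0,0,0,0,0,-1,0,0,0,0,0,0,-1,0,0,0,0,0,0,-1,0,0,0,0,0,0,-1,0,0,0,0,0,0,-1,0,0,0,0,0,0,-1,0,0,0,0,0,0,-1,0,0,0,0,0,0,-1]}}

```text
time: 28.8
position: [0.3309, -0.56, 0.0035]
tool_rot: [3.03, 0.826, -0.004]
ft_force: [-1.1, 1.9, 2.0]
grip_width: 0.683
grip_force: 60.0
```

>>> {"fn": "jog_arm", "kwargs": {"moves": [0,0,-0.2,0,0,0,-1,0,0,-0.4,0,0,0,-1,0,0,-0.667,0,0,0,-1,0,0,-0.667,0,0,0,-1,0,0,-0.667,0,0,0,-1,0,0,-0.667,0,0,0,-1,0,0,-0.667,0,0,0,-1,0,0,-0.667,0,0,0,-1]}}

```text
time: 29.8
position: [0.331, -0.5592, 0.2019]
tool_rot: [-3.03, -0.826, 0.005]
ft_force: [0.6, 0.4, -3.9]
grip_width: 0.686
grip_force: 60.0
```

```bash
python3 - <<'E'
from h import *
st()
plan(((.49,-.34,.2),down(-20)),((.55,-.05,.2),down(25)),((.56,.12,.2),down(50)),((.5538,.274,.15),down(75.55)))
E
```

```text
t 29.8 p [ 0.331  -0.5592  0.2019] yaw -59.5 z [-0.003 -0.    -1.   ] j [ 1.05  0.33 -0.07  1.48  0.03  1.33 -0.06] F [ 0.6  0.4 -3.9] w 0.686 g 60.0
plan [0.827, -0.361, 0.005] [-0.002, 0.002, -0.659]
plan [0.977, -0.143, 0.0] [0.0, 0.0, -0.75]
plan [0.499, 0.27, 0.0] [0.0, 0.0, -0.417]
plan [0.346, 0.38, 0.167] [0.0, 0.0, -0.426]
```

>>> {"fn": "jog_arm", "kwargs": {"moves": [0.827,-0.361,0,0,0,-0.659,-1,0.827,-0.361,0,0,0,-0.659,-1,0.827,-0.361,0,0,0,-0.659,-1,0.827,-0.361,0,0,0,-0.659,-1,0.827,-0.361,0,0,0,-0.659,-1,0.827,-0.361,0,0,0,-0.659,-1,0.827,-0.361,0,0,0,-0.659,-1,0.827,-0.361,0,0,0,-0.659,-1]}}

```text
time: 30.8
position: [0.4888, -0.3428, 0.2026]
tool_rot: [2.576, 1.797, -0.006]
ft_force: [0.2, 0.1, -2.7]
grip_width: 0.686
grip_force: 60.0
```

>>> {"fn": "jog_arm", "kwargs": {"moves": [0.977,-0.143,0,0,0,-0.75,-1,0.977,-0.143,0,0,0,-0.75,-1,0.977,-0.143,0,0,0,-0.75,-1,0.977,-0.143,0,0,0,-0.75,-1,0.977,-0.143,0,0,0,-0.75,-1,0.977,-0.143,0,0,0,-0.75,-1,0.977,-0.143,0,0,0,-0.75,-1,0.977,-0.143,0,0,0,-0.75,-1]}}

```text
time: 31.8
position: [0.5498, -0.053, 0.2019]
tool_rot: [-1.692, -2.646, 0.006]
ft_force: [-0.1, 0.0, -3.3]
grip_width: 0.686
grip_force: 60.0
```

>>> {"fn": "jog_arm", "kwargs": {"moves": [0.499,0.27,0,0,0,-0.417,-1,0.499,0.27,0,0,0,-0.417,-1,0.499,0.27,0,0,0,-0.417,-1,0.499,0.27,0,0,0,-0.417,-1,0.499,0.27,0,0,0,-0.417,-1,0.499,0.27,0,0,0,-0.417,-1,0.499,0.27,0,0,0,-0.417,-1,0.499,0.27,0,0,0,-0.417,-1]}}

```text
time: 32.8
position: [0.5602, 0.1187, 0.2016]
tool_rot: [-1.075, -2.951, 0.005]
ft_force: [0.7, 0.4, -3.6]
grip_width: 0.685
grip_force: 60.0
```

```bash
python3 - <<'E'
from h import *
st(); im=look(z=.008,T=120,near=(.5538,.274,.06)); look(z=.008,T=150,near=(.5538,.274,.06)); save(im,"w6"); print(proj(im,(.5538,.274,.008)))
plan(((.5538,.274,.12),down(75.55)))
E
```

```text
t 32.8 p [0.5602 0.1187 0.2016] yaw 50.0 z [-0.002 -0.003 -1.   ] j [ 0.37  0.24 -0.72  1.65  0.16  1.31  0.49] F [ 0.7  0.4 -3.6] w 0.685 g 60.0
(0.555, 0.273, 105, 81, -14.4, (np.int64(358), np.int64(74)))
[[358.37842658  75.06881131]]
plan [0.348, 0.383, 0.271] [-0.003, -0.001, -0.426]
```

View pics/w6.png

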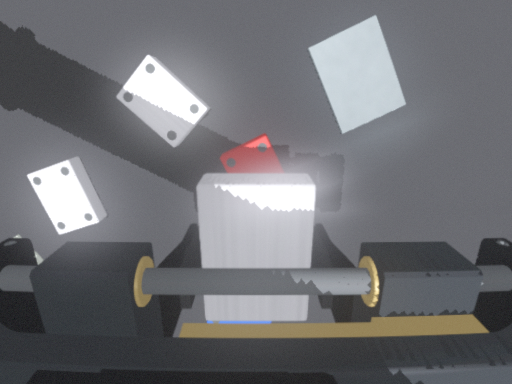

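The base is at (358,74), measured (0.555,0.273). The plate is held at columns 200-313 and rows 186-320. I check its offset in the hand.

```bash
python3 - <<'E'
from h import *
s=ctrl.get_state(); im=cam("wrist"); zt=s["position"][2]+.0205
P=plane(im,[(200,186),(313,186),(308,320),(205,320)],zt)
A=R.from_rotvec(s["tool_rot"]); Q=A.inv().apply(P-s["position"]); print((Q*1000).round(1), (Q.mean(0)*1000).round(1))
g=cv2.cvtColor(im["pixels"],cv2.COLOR_RGB2GRAY); print(g[165:195,256].tolist(), g[300:335,225].tolist())
E
```

```text
[[ 39.7 -27.  -20.4]
 [ 39.7  28.5 -20.6]
 [-41.3  30.6 -20.6]
 [-41.4 -29.  -20.4]] [ -0.8   0.8 -20.5]
[145, 147, 151, 151, 153, 156, 159, 165, 182, 193, 195, 197, 199, 199, 201, 201, 203, 204, 209, 224, 245, 254, 255, 255, 255, 255, 255, 255, 255, 255] [181, 181, 181, 180, 180, 179, 179, 181, 181, 179, 181, 180, 181, 181, 182, 181, 185, 182, 180, 181, 173, 159, 151, 145, 140, 135, 136, 135, 135, 136, 135, 135, 134, 134, 134]
```

```bash
python3 - <<'E'
from h import *
A=down(75.6); c=np.array([.5547,.2735,0])+A.apply([.0008,0,0]); print(c)
plan((c+[0,0,.06],A),(c+[0,0,.0135],A))
E
```

```text
[0.55392513 0.27369895 0.        ]
plan [0.347, 0.383, 0.471] [-0.003, -0.001, -0.426]
plan [0.0, 0.0, 0.155] [0.0, 0.0, 0.0]
```

>>> {"fn": "jog_arm", "kwargs": {"moves": [0.347,0.383,0.3,-0.003,-0.001,-0.426,-1,0.347,0.383,0.3,-0.003,-0.001,-0.426,-1,0.347,0.383,0.471,-0.003,-0.001,-0.426,-1,0.347,0.383,0.471,-0.003,-0.001,-0.426,-1,0.347,0.383,0.471,-0.003,-0.001,-0.426,-1,0.347,0.383,0.471,-0.003,-0.001,-0.426,-1,0.347,0.383,0.471,-0.003,-0.001,-0.426,-1,0.347,0.383,0.471,-0.003,-0.001,-0.426,-1]}}

```text
time: 33.95
position: [0.5549, 0.2734, 0.0613]
tool_rot: [0.396, 3.114, 0.001]
ft_force: [0.3, 1.0, -2.9]
grip_width: 0.683
grip_force: 60.0
```

```bash
python3 - <<'E'
from h import *
st()
A=down(75.6); plan((np.array([.5539,.2737,.0135]),A))
E
```

```text
t 33.95 p [0.5549 0.2734 0.0613] yaw 75.5 z [ 0.003  0.    -1.   ] j [ 0.12  0.5  -0.78  1.69  0.39  1.11  0.54] F [ 0.3  1.  -2.9] w 0.683 g 60.0
plan [0.004, 0.0, 0.159] [0.001, 0.002, -0.001]
```

>>> {"fn": "jog_arm", "kwargs": {"moves": [0.003,0,0.07,0,0,0,-1,0.003,0,0.12,0,0,0,-1,0.003,0,0.14,0,0,0,-1,0.003,0,0.15,0,0,0,-1,0.003,0,0.155,0,0,0,-1,0.003,0,0.158,0,0,0,-1,0.003,0,0.161,0,0,0,-1,0.003,0,0.164,0,0,0,-1]}}

```text
time: 34.95
position: [0.5532, 0.2744, 0.0115]
tool_rot: [0.393, 3.116, -0.0]
ft_force: [-2.5, -2.2, 4.8]
grip_width: 0.684
grip_force: 60.0
```

>>> {"fn": "jog_arm", "kwargs": {"moves": [0,0,0,0,0,0,1,0,0,0,0,0,0,1,0,0,0,0,0,0,1,0,0,0,0,0,0,1,0,0,-0.1,0,0,0,1,0,0,-0.3,0,0,0,1,0,0,-0.5,0,0,0,1,0,0,-0.7,0,0,0,1]}}

```text
time: 35.95
position: [0.5527, 0.2742, 0.2227]
tool_rot: [0.393, 3.116, 0.0]
ft_force: [0.9, 0.4, -0.5]
grip_width: 0.998
grip_force: 0.0
```

```bash
python3 - <<'E'
from h import *
st(); im=look(z=.032,T=150,near=(.5538,.274,.06)); save(im,"w7")
E
```

```text
t 35.95 p [0.5527 0.2742 0.2227] yaw 75.6 z [ 0.001 -0.    -1.   ] j [ 0.16  0.36 -0.85  1.52  0.27  1.39  0.62] F [ 0.9  0.4 -0.5] w 0.998 g 0.0
(0.5435, 0.3009, 132, 124, 81.1, (np.int64(271), np.int64(149)))
```

View pics/w7.png

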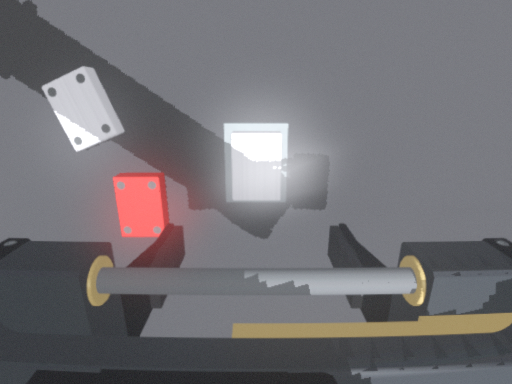

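The plate is on the base. The base spans columns 224-288 from row 123 and the plate columns 231-282 from row 132. I compare these with ideal projections.

```bash
python3 - <<'E'
from h import *
im=cam("wrist"); a=np.radians(-14.4); ex=np.array([np.cos(a),np.sin(a),0]); ey=np.array([-np.sin(a),np.cos(a),0])
b=np.array([.5547,.2733,0])
f=lambda c,L,W,z:[proj(im,c+ex*sx*L/2+ey*sy*W/2+[0,0,z]).round(1)[0].tolist() for sx in(-1,1) for sy in (-1,1)]
print("base",f(b,.104,.08,.008)); print("plate",f(b,.084,.06,.032))
g=cv2.cvtColor(im["pixels"],cv2.COLOR_RGB2GRAY); print(g[115:140,240].tolist()); print(g[190:215,240].tolist()); print(g[180,218:240].tolist()); print(g[180,276:300].tolist()); print(g[126,216:232].tolist(),g[126,280:296].tolist())
E
```

```text
base [[219.4, 118.2], [283.2, 118.1], [222.2, 196.4], [281.1, 196.2]]
plate [[225.9, 128.4], [276.5, 128.4], [227.9, 195.3], [275.1, 195.1]]
[151, 152, 155, 182, 233, 238, 239, 239, 238, 237, 234, 220, 212, 235, 255, 255, 255, 255, 255, 255, 255, 255, 255, 255, 255]
[207, 205, 206, 202, 190, 170, 157, 140, 136, 135, 135, 130, 130, 131, 125, 121, 124, 121, 119, 117, 115, 113, 112, 112, 109]
[125, 126, 128, 132, 152, 162, 164, 166, 166, 169, 177, 198, 209, 209, 209, 211, 211, 210, 212, 210, 209, 212]
[202, 190, 188, 188, 187, 183, 174, 167, 166, 166, 164, 164, 161, 161, 161, 159, 156, 156, 155, 154, 152, 150, 149, 147]
[144, 142, 143, 157, 208, 234, 234, 234, 235, 234, 235, 236, 234, 227, 225, 224] [238, 237, 234, 198, 158, 156, 152, 153, 152, 152, 152, 152, 149, 150, 147, 147]
```

Measured edges agree with ideal to about 1 px (1 mm). Next is the plate near (0.435,0.087).

```bash
python3 - <<'E'
from h import *
s=st()
plan(((.50,.18,.25),down(20)),((.50,.06,.27),down(-35)))
E
```

```text
t 36.05 p [0.5558 0.2771 0.2287] yaw 75.6 z [ 0.012  0.005 -1.   ] j [ 0.16  0.36 -0.85  1.51  0.27  1.39  0.62] F [0.5 1.4 0.7] w 1.002 g 0.0
plan [0.099, -0.359, -0.075] [0.012, 0.005, 0.927]
plan [-0.376, -0.137, -0.067] [0.0, 0.0, 0.917]
```

>>> {"fn": "jog_arm", "kwargs": {"moves": [0.099,-0.359,-0.075,0,0,0.927,1,0.099,-0.359,-0.075,0,0,0.927,1,0.099,-0.359,-0.075,0,0,0.927,1,0.099,-0.359,-0.075,0,0,0.927,1,0.099,-0.359,-0.075,0,0,0.927,1,0.099,-0.359,-0.075,0,0,0.927,1,0.099,-0.359,-0.075,0,0,0.927,1,0.099,-0.359,-0.075,0,0,0.927,1]}}

```text
time: 37.05
position: [0.4973, 0.1774, 0.2431]
tool_rot: [1.8, 2.575, 0.0]
ft_force: [-0.5, -0.1, 0.4]
grip_width: 1.0
grip_force: 0.0
```

>>> {"fn": "jog_arm", "kwargs": {"moves": [-0.376,-0.137,-0.067,0,0,0.917,1,-0.376,-0.137,-0.067,0,0,0.917,1,-0.376,-0.137,-0.067,0,0,0.917,1,-0.376,-0.137,-0.067,0,0,0.917,1,-0.376,-0.137,-0.067,0,0,0.917,1,-0.376,-0.137,-0.067,0,0,0.917,1,-0.376,-0.137,-0.067,0,0,0.917,1,-0.376,-0.137,-0.067,0,0,0.917,1]}}

```text
time: 38.05
position: [0.4972, 0.0574, 0.2634]
tool_rot: [2.785, 1.453, 0.001]
ft_force: [0.8, 0.7, 0.5]
grip_width: 1.004
grip_force: 0.0
```

```bash
python3 - <<'E'
from h import *
s=st(); im=look(T=190,amin=400,near=(.45,0,.25)); save(im,"w8")
C=(.4355,.087,.012); g=lambda t,b:grip(C,-83.1,t,.0074,b)
plan(g(-20,.10),g(-20,0))
E
```

```text
t 38.05 p [0.4972 0.0574 0.2634] yaw -34.9 z [ 0. -0. -1.] j [ 0.48  0.01 -0.64  1.73  0.01  1.4  -0.78] F [0.8 0.7 0.5] w 1.004 g 0.0
(0.4646, -0.2205, 103, 58, -35.9, (np.int64(336), np.int64(311)))
(0.4385, -0.0805, 85, 65, -22.2, (np.int64(278), np.int64(252)))
(0.4365, 0.0877, 87, 61, 6.8, (np.int64(207), np.int64(165)))
plan [0.034, -0.147, 0.548] [0.14, -0.314, 0.794]
plan [-0.0, -0.0, 0.333] [0.0, 0.0, 0.0]
```

C is unmoved at (0.436,0.0875), yaw 6.8.

>>> {"fn": "jog_arm", "kwargs": {"moves": [0.034,-0.147,0.548,0.14,-0.314,0.794,1,0.034,-0.147,0.548,0.14,-0.314,0.794,1,0.034,-0.147,0.548,0.14,-0.314,0.794,1,0.034,-0.147,0.548,0.14,-0.314,0.794,1,0.034,-0.147,0.548,0.14,-0.314,0.794,1,0.034,-0.147,0.548,0.14,-0.314,0.794,1,0.034,-0.147,0.548,0.14,-0.314,0.794,1,0.034,-0.147,0.548,0.14,-0.314,0.794,1]}}

```text
time: 39.1
position: [0.4668, 0.0911, 0.0994]
tool_rot: [3.068, 0.186, -0.539]
ft_force: [0.2, 0.3, 0.1]
grip_width: 0.997
grip_force: 0.0
```

```bash
python3 - <<'E'
from h import *
s=st(); 
C=(.436,.0875,.012); g=lambda t,b:grip(C,-83.1,t,.0074,b)
plan(g(-20,0.0))
E
```

```text
t 39.1 p [0.4668 0.0911 0.0994] yaw -83.1 z [-0.338 -0.041 -0.94 ] j [ 0.27  0.39 -0.6   1.73  0.15  1.43 -1.83] F [0.2 0.3 0.1] w 0.997 g 0.0
plan [0.002, -0.001, 0.334] [0.0, -0.001, 0.001]
```

>>> {"fn": "jog_arm", "kwargs": {"moves": [0.002,0,0.2,0,0,0,1,0.002,0,0.28,0,0,0,1,0.002,0,0.334,0,0,0,1,0.002,0,0.334,0,0,0,1,0.002,0,0.334,0,0,0,-1,0.002,0,0.334,0,0,0,-1,0.002,0,0.334,0,0,0,-1,0.002,0,0.334,0,0,0,-1]}}

```text
time: 40.1
position: [0.4338, 0.0869, 0.0048]
tool_rot: [3.068, 0.183, -0.54]
ft_force: [0.4, 0.1, 1.4]
grip_width: 0.684
grip_force: 60.0
```

>>> {"fn": "jog_arm", "kwargs": {"moves": [0,0,0,0,0,0,-1,0,0,0,0,0,0,-1,0,0,0,0,0,0,-1,-0.06,0,-0.16,0,0,0,-1,-0.12,0,-0.32,0,0,0,-1,-0.228,0,-0.626,0,0,0,-1,-0.228,0,-0.626,0,0,0,-1,-0.228,0,-0.626,0,0,0,-1]}}

```text
time: 41.1
position: [0.435, 0.0874, 0.2061]
tool_rot: [3.069, 0.183, -0.533]
ft_force: [-0.5, -1.0, -3.6]
grip_width: 0.684
grip_force: 60.0
```

```bash
python3 - <<'E'
from h import *
s=st()
F=(0.33,-0.56,0.0435); ph=-59.5
a=grip(F,ph,70,.0074)
plan(((0.50,-0.14,0.25),down(-75,0)),((0.42,-0.38,.26),down(-62,20)),((0.29,-0.58,0.25),down(ph,45)),(a[0]+[0,0,.08],a[1]),a)
E
```

```text
t 41.1 p [0.435  0.0874 0.2061] yaw -83.2 z [-0.335 -0.041 -0.941] j [ 0.33  0.22 -0.63  1.69  0.06  1.61 -1.78] F [-0.5 -1.  -3.6] w 0.684 g 60.0
plan [0.069, 0.779, -0.179] [-0.023, 0.328, -0.135]
plan [-0.465, 0.704, -0.033] [0.038, 0.332, -0.214]
plan [-0.665, 0.385, -0.207] [0.023, 0.417, -0.035]
plan [-0.183, 0.01, 0.426] [0.0, 0.417, -0.0]
plan [-0.251, 0.0, 0.091] [0.0, 0.0, 0.0]
```

>>> {"fn": "jog_arm", "kwargs": {"moves": [0.069,0.779,-0.179,-0.023,0.328,-0.135,-1,0.069,0.779,-0.179,-0.023,0.328,-0.135,-1,0.069,0.779,-0.179,-0.023,0.328,-0.135,-1,0.069,0.779,-0.179,-0.023,0.328,-0.135,-1,0.069,0.779,-0.179,-0.023,0.328,-0.135,-1,0.069,0.779,-0.179,-0.023,0.328,-0.135,-1,0.069,0.779,-0.179,-0.023,0.328,-0.135,-1,0.069,0.779,-0.179,-0.023,0.328,-0.135,-1]}}

```text
time: 42.1
position: [0.4987, -0.1392, 0.2474]
tool_rot: [-3.114, -0.414, 0.009]
ft_force: [-0.0, -0.3, -3.0]
grip_width: 0.684
grip_force: 60.0
```

>>> {"fn": "jog_arm", "kwargs": {"moves": [-0.465,0.704,-0.033,0.038,0.332,-0.214,-1,-0.465,0.704,-0.033,0.038,0.332,-0.214,-1,-0.465,0.704,-0.033,0.038,0.332,-0.214,-1,-0.465,0.704,-0.033,0.038,0.332,-0.214,-1,-0.465,0.704,-0.033,0.038,0.332,-0.214,-1,-0.465,0.704,-0.033,0.038,0.332,-0.214,-1,-0.465,0.704,-0.033,0.038,0.332,-0.214,-1,-0.465,0.704,-0.033,0.038,0.332,-0.214,-1]}}

```text
time: 43.1
position: [0.4199, -0.3787, 0.2584]
tool_rot: [-2.923, -0.733, -0.508]
ft_force: [0.5, 0.5, -2.5]
grip_width: 0.681
grip_force: 60.0
```

>>> {"fn": "jog_arm", "kwargs": {"moves": [-0.665,0.385,-0.207,0.023,0.417,-0.035,-1,-0.665,0.385,-0.207,0.023,0.417,-0.035,-1,-0.665,0.385,-0.207,0.023,0.417,-0.035,-1,-0.665,0.385,-0.207,0.023,0.417,-0.035,-1,-0.665,0.385,-0.207,0.023,0.417,-0.035,-1,-0.665,0.385,-0.207,0.023,0.417,-0.035,-1,-0.665,0.385,-0.207,0.023,0.417,-0.035,-1,-0.665,0.385,-0.207,0.023,0.417,-0.035,-1]}}

```text
time: 44.1
position: [0.2902, -0.5794, 0.2502]
tool_rot: [-2.635, -0.72, -1.084]
ft_force: [0.0, 0.0, -2.4]
grip_width: 0.684
grip_force: 60.0
```

>>> {"fn": "jog_arm", "kwargs": {"moves": [-0.183,0.01,0.426,0,0.417,0,-1,-0.183,0.01,0.426,0,0.417,0,-1,-0.183,0.01,0.426,0,0.417,0,-1,-0.183,0.01,0.426,0,0.417,0,-1,-0.183,0.01,0.426,0,0.417,0,-1,-0.183,0.01,0.426,0,0.417,0,-1,-0.183,0.01,0.426,0,0.417,0,-1,-0.183,0.01,0.426,0,0.417,0,-1]}}

```text
time: 45.1
position: [0.3341, -0.5572, 0.1209]
tool_rot: [-2.274, -0.619, -1.583]
ft_force: [0.7, -0.5, -3.0]
grip_width: 0.682
grip_force: 60.0
```

```bash
python3 - <<'E'
from h import *
s=st()
F=(0.33,-0.56,0.0435); ph=-59.5
a=grip(F,ph,70,.0074)
plan(a)
im=cam("wrist"); save(im,"w9")
E
```

```text
t 45.1 p [ 0.3341 -0.5572  0.1209] yaw -59.5 z [ 0.808  0.476 -0.347] j [ 1.49  0.8  -0.    1.45 -1.01  1.66  0.79] F [ 0.7 -0.5 -3. ] w 0.682 g 60.0
plan [-0.248, 0.001, 0.099] [-0.0, 0.005, -0.001]
```

View pics/w9.png

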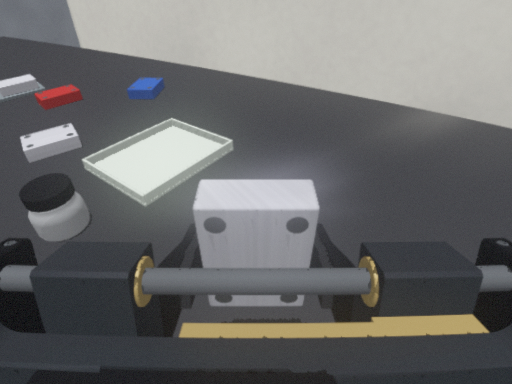

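The plate is held upright, with its top face and recesses toward the gripper (255,240). The pile, tray and jar are undisturbed. Lowering it now.

>>> {"fn": "jog_arm", "kwargs": {"moves": [-0.1,0,0.036,0,0,0,-1,-0.18,0,0.066,0,0,0,-1,-0.22,0,0.08,0,0,0,-1,-0.24,0,0.088,0,0,0,-1,-0.247,0,0.091,0,0,0,-1,-0.251,0,0.092,0,0,0,-1,-0.255,0,0.093,0,0,0,-1,-0.257,0,0.094,0,0,0,-1]}}

```text
time: 46.15
position: [0.334, -0.5569, 0.0413]
tool_rot: [-2.268, -0.619, -1.589]
ft_force: [-4.1, 1.9, 10.5]
grip_width: 0.681
grip_force: 60.0
```

>>> {"fn": "jog_arm", "kwargs": {"moves": [0.004,0,0,0,0,0,-1,0.004,0,0,0,0,0,1,0.004,0,0,0,0,0,1,0.004,0,0,0,0,0,1,0.004,0,-0.1,0,0,0,1,0.004,0,-0.3,0,0,0,1,0.004,0,-0.5,0,0,0,1,0.004,0,-0.5,0,0,0,1]}}

```text
time: 47.15
position: [0.207, -0.6318, 0.0908]
tool_rot: [-2.284, -0.612, -1.581]
ft_force: [-0.4, 0.1, -0.8]
grip_width: 0.998
grip_force: 0.0
```

```bash
python3 - <<'E'
from h import *
s=st()
F=(0.33,-0.56,0.042); ph=-59.5
a=grip(F,ph,-55,.0055,.14)
plan(((.26,-.60,.24),down(ph,25)),(np.array(F)+[.06,.035,.2],down(ph,-25)),a,grip(F,ph,-55,.0055))
E
```

```text
t 47.15 p [ 0.207  -0.6318  0.0908] yaw -59.9 z [ 0.81   0.469 -0.351] j [ 1.62  0.98  0.06  1.2  -0.95  1.83  0.82] F [-0.4  0.1 -0.8] w 0.998 g 0.0
plan [0.538, -0.004, 0.018] [0.005, -0.74, -0.006]
plan [0.456, 0.005, 0.205] [0.0, -0.833, 0.0]
plan [0.296, -0.001, 0.314] [0.0, -0.5, -0.0]
plan [-0.0, 0.0, 0.467] [0.0, 0.0, 0.0]
```

>>> {"fn": "jog_arm", "kwargs": {"moves": [0.538,0,0.018,0,-0.74,0,1,0.538,0,0.018,0,-0.74,0,1,0.538,0,0.018,0,-0.74,0,1,0.538,0,0.018,0,-0.74,0,1,0.538,0,0.018,0,-0.74,0,1,0.538,0,0.018,0,-0.74,0,1,0.538,0,0.018,0,-0.74,0,1,0.538,0,0.018,0,-0.74,0,1]}}

```text
time: 48.15
position: [0.2632, -0.5982, 0.2379]
tool_rot: [-2.85, -0.768, -0.641]
ft_force: [0.5, -0.1, -0.4]
grip_width: 0.996
grip_force: 0.0
```

>>> {"fn": "jog_arm", "kwargs": {"moves": [0.456,0.005,0.205,0,-0.833,0,1,0.456,0.005,0.205,0,-0.833,0,1,0.456,0.005,0.205,0,-0.833,0,1,0.456,0.005,0.205,0,-0.833,0,1,0.456,0.005,0.205,0,-0.833,0,1,0.456,0.005,0.205,0,-0.833,0,1,0.456,0.005,0.205,0,-0.833,0,1,0.456,0.005,0.205,0,-0.833,0,1]}}

```text
time: 49.15
position: [0.393, -0.525, 0.2442]
tool_rot: [2.865, 0.773, -0.624]
ft_force: [-1.0, -0.1, -1.2]
grip_width: 1.0
grip_force: 0.0
```

>>> {"fn": "jog_arm", "kwargs": {"moves": [0.296,0,0.314,0,-0.5,0,1,0.296,0,0.314,0,-0.5,0,1,0.296,0,0.314,0,-0.5,0,1,0.296,0,0.314,0,-0.5,0,1,0.296,0,0.314,0,-0.5,0,1,0.296,0,0.314,0,-0.5,0,1,0.296,0,0.314,0,-0.5,0,1,0.296,0,0.314,0,-0.5,0,1]}}

```text
time: 50.15
position: [0.4308, -0.5022, 0.122]
tool_rot: [2.508, 0.682, -1.292]
ft_force: [-0.5, 0.9, -0.8]
grip_width: 1.0
grip_force: 0.0
```

```bash
python3 - <<'E'
from h import *
s=st()
F=(0.33,-0.56,0.042); ph=-59.5
plan(grip(F,ph,-55,.0055))
im=cam("wrist"); save(im,"w10")
x0=down(ph).apply([1,0,0]);y0=down(ph).apply([0,1,0])
print([proj(im,np.array([.33,-.56,0])+x0*.012+y0*s*.03+[0,0,z]).round()[0].tolist() for s in (-1,1) for z in (0,.084)])
E
```

```text
t 50.15 p [ 0.4308 -0.5022  0.122 ] yaw -59.6 z [-0.702 -0.411 -0.581] j [ 0.29  0.78  0.22  1.32  0.62  1.63 -0.69] F [-0.5  0.9 -0.8] w 1.0 g 0.0
plan [-0.008, -0.003, 0.489] [-0.002, -0.009, 0.0]
[[226.0, 139.0], [223.0, 217.0], [283.0, 140.0], [285.0, 217.0]]
```

View pics/w10.png

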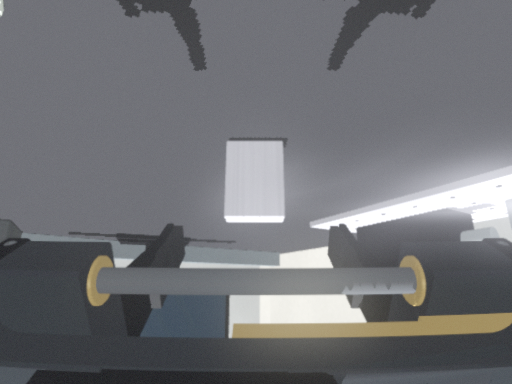

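The plate stands at (255,180) where expected, and its underside is blank, so it also belongs in the pile. By elimination the third plate should bear the mark. Regrasping.

>>> {"fn": "jog_arm", "kwargs": {"moves": [-0.004,-0.002,0.2,0,0,0,1,-0.006,-0.003,0.35,0,0,0,1,-0.006,-0.003,0.48,0,0,0,1,-0.006,-0.003,0.48,0,0,0,1,-0.006,-0.003,0.48,0,0,0,-1,-0.006,-0.003,0.48,0,0,0,-1,-0.006,-0.003,0.48,0,0,0,-1,-0.006,-0.003,0.48,0,0,0,-1]}}

```text
time: 51.2
position: [0.3295, -0.5603, 0.0391]
tool_rot: [2.506, 0.685, -1.293]
ft_force: [1.0, 1.2, 1.8]
grip_width: 0.684
grip_force: 60.0
```

>>> {"fn": "jog_arm", "kwargs": {"moves": [0,0,0,0,0,0,-1,0,0,0,0,0,0,-1,0,0,0,0,0,0,-1,-0.09,0,-0.06,0,0,0,-1,-0.18,0,-0.12,0,0,0,-1,-0.272,0,-0.192,0,0,0,-1,-0.272,0,-0.192,0,0,0,-1,-0.272,0,-0.192,0,0,0,-1]}}

```text
time: 52.2
position: [0.3277, -0.5604, 0.1366]
tool_rot: [2.508, 0.686, -1.296]
ft_force: [-0.5, 0.6, -3.5]
grip_width: 0.683
grip_force: 60.0
```

```bash
python3 - <<'E'
from h import *
s=st()
F=np.array((0.33,-0.56,0.012)); ph=-59.5
A=R.from_rotvec(s["tool_rot"]);
off=A.inv().apply(np.array([.33,-.56,.142])-s["position"]); print(off)
off[1]=0
B=down(ph,35); b=F-B.apply(off); print(b,b[2]-.0054)
m=down(ph,-10)
plan((F-m.apply(off)+[0,0,.13],m),(b+[0,0,.05],B),(b,B))
E
```

```text
t 52.2 p [ 0.3277 -0.5604  0.1366] yaw -59.6 z [-0.704 -0.41  -0.58 ] j [ 0.38  0.66  0.27  1.5   0.68  1.5  -0.63] F [-0.5  0.6 -3.5] w 0.683 g 60.0
[-0.00311945  0.00081485 -0.0049329 ]
[ 0.33463962 -0.55726706  0.00974844] 0.004348444235658503
plan [0.009, 0.003, -0.012] [-0.005, 0.743, 0.002]
plan [0.055, 0.0, 0.25] [0.0, 0.75, -0.0]
plan [-0.096, 0.0, 0.137] [0.0, 0.0, 0.0]
```

>>> {"fn": "jog_arm", "kwargs": {"moves": [0.009,0.003,-0.012,0,0.743,0,-1,0.009,0.003,-0.012,0,0.743,0,-1,0.009,0.003,-0.012,0,0.743,0,-1,0.009,0.003,-0.012,0,0.743,0,-1,0.009,0.003,-0.012,0,0.743,0,-1,0.009,0.003,-0.012,0,0.743,0,-1,0.009,0.003,-0.012,0,0.743,0,-1,0.009,0.003,-0.012,0,0.743,0,-1]}}

```text
time: 53.2
position: [0.3348, -0.5577, 0.1372]
tool_rot: [2.979, 0.819, -0.264]
ft_force: [0.0, -0.8, -2.5]
grip_width: 0.679
grip_force: 60.0
```

>>> {"fn": "jog_arm", "kwargs": {"moves": [0.055,0,0.25,0,0.75,0,-1,0.055,0,0.25,0,0.75,0,-1,0.055,0,0.25,0,0.75,0,-1,0.055,0,0.25,0,0.75,0,-1,0.055,0,0.25,0,0.75,0,-1,0.055,0,0.25,0,0.75,0,-1,0.055,0,0.25,0,0.75,0,-1,0.055,0,0.25,0,0.75,0,-1]}}

```text
time: 54.2
position: [0.338, -0.5565, 0.063]
tool_rot: [-2.751, -0.755, -0.865]
ft_force: [-0.4, -1.3, -3.5]
grip_width: 0.679
grip_force: 60.0
```

>>> {"fn": "jog_arm", "kwargs": {"moves": [-0.04,0,0.057,0,0,0,-1,-0.08,0,0.114,0,0,0,-1,-0.088,0,0.125,0,0,0,-1,-0.09,0,0.129,0,0,0,-1,-0.092,0,0.132,0,0,0,-1,-0.094,0,0.134,0,0,0,-1,-0.096,0,0.137,0,0,0,-1,-0.096,0,0.137,0,0,0,-1]}}

```text
time: 55.2
position: [0.3355, -0.5575, 0.014]
tool_rot: [-2.751, -0.75, -0.869]
ft_force: [-4.0, 4.1, 10.5]
grip_width: 0.68
grip_force: 60.0
```

>>> {"fn": "jog_arm", "kwargs": {"moves": [0,0,0,0,0,0,1,0,0,0,0,0,0,1,0,0,0,0,0,0,1,0,0,0,0,0,0,1,0,0,-0.1,0,0,0,1,0,0,-0.3,0,0,0,1,0,0,-0.4,0,0,0,1,0,0,-0.4,0,0,0,1]}}

```text
time: 56.2
position: [0.2744, -0.5955, 0.112]
tool_rot: [-2.759, -0.747, -0.866]
ft_force: [0.4, 0.4, -0.0]
grip_width: 0.999
grip_force: 0.0
```

```bash
python3 - <<'E'
from h import *
s=st()
plan(((0.33,-.56,.20),down(-59.5)))
E
```

```text
t 56.2 p [ 0.2744 -0.5955  0.112 ] yaw -59.7 z [ 0.494  0.287 -0.821] j [ 1.39  0.56  0.02  1.48 -0.58  1.38  0.56] F [ 0.4  0.4 -0. ] w 0.999 g 0.0
plan [0.348, -0.008, -0.115] [0.002, -0.58, -0.003]
```

>>> {"fn": "jog_arm", "kwargs": {"moves": [0.348,-0.008,-0.115,0,-0.58,0,1,0.348,-0.008,-0.115,0,-0.58,0,1,0.348,-0.008,-0.115,0,-0.58,0,1,0.348,-0.008,-0.115,0,-0.58,0,1,0.348,-0.008,-0.115,0,-0.58,0,1,0.348,-0.008,-0.115,0,-0.58,0,1,0.348,-0.008,-0.115,0,-0.58,0,1,0.348,-0.008,-0.115,0,-0.58,0,1]}}

```text
time: 57.2
position: [0.3305, -0.5582, 0.1977]
tool_rot: [-3.028, -0.821, -0.004]
ft_force: [0.0, -0.3, 0.4]
grip_width: 1.0
grip_force: 0.0
```

```bash
python3 - <<'E'
from h import *
st(); im=cam("wrist"); save(im,"w11",(130,60,390,255),3)
g=cv2.cvtColor(im["pixels"],cv2.COLOR_RGB2GRAY)
for T in (190,205,220): print(T,rects(im,g[:235]>T,.024,800))
print(g[115:145:1,256].tolist()); print(g[185:215,256].tolist()); print(g[150,220:240].tolist(),g[150,275:295].tolist())
E
```

```text
t 57.2 p [ 0.3305 -0.5582  0.1977] yaw -59.7 z [ 0.001  0.005 -1.   ] j [ 0.94  0.33  0.07  1.49 -0.03  1.33 -0.03] F [ 0.  -0.3  0.4] w 1.0 g 0.0
190 [(0.3327, -0.5699, 100, 80, 30.4, (np.int64(262), np.int64(172)))]
205 [(0.333, -0.5623, 88, 65, 30.4, (np.int64(259), np.int64(169)))]
220 [(0.3278, -0.5633, 70, 60, 29.0, (np.int64(258), np.int64(173)))]
[95, 97, 97, 97, 99, 100, 99, 101, 103, 101, 104, 101, 106, 104, 109, 144, 193, 201, 210, 215, 218, 217, 218, 217, 218, 218, 217, 218, 219, 218]
[255, 255, 255, 255, 255, 255, 255, 255, 255, 255, 255, 255, 255, 255, 255, 255, 255, 255, 255, 223, 208, 205, 203, 203, 200, 198, 197, 195, 194, 190]
[108, 108, 110, 104, 109, 111, 111, 110, 112, 114, 114, 135, 188, 214, 218, 218, 218, 217, 218, 218] [222, 222, 221, 219, 217, 218, 217, 219, 216, 197, 160, 134, 132, 132, 131, 132, 131, 129, 128, 131]
```

View pics/w11.png

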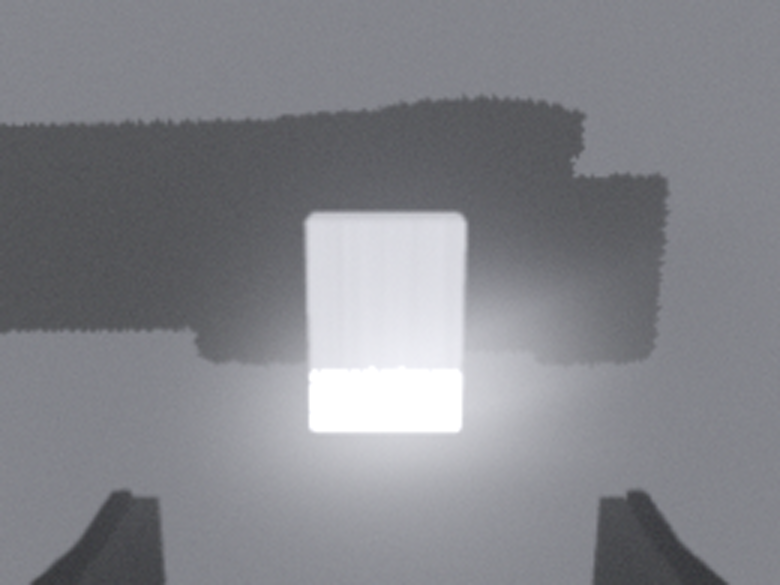

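The plate is flat and blank side up, crop (305,213)-(466,433).

```bash
python3 - <<'E'
from h import *
s=st(); im=cam("wrist"); P=plane(im,[(231.7,131.5),(285.2,131.5),(284,204),(233,204)],.024)[:,:2]
print(P.mean(0),np.linalg.norm(P-np.roll(P,-1,0),axis=1), np.degrees(np.arctan2(*(P[0]-P[3])[::-1])))
c=np.append(P.mean(0),.012); a=grip(c,-59.5,0,.0085)
plan((a[0]+[0,0,.06],a[1]),a)
E
```

```text
t 57.25 p [ 0.3307 -0.5581  0.1978] yaw -59.6 z [ 0.001  0.005 -1.   ] j [ 0.94  0.33  0.07  1.49 -0.03  1.33 -0.03] F [-0.7  0.6  1. ] w 1.0 g 0.0
[ 0.33444441 -0.55890723] [0.05924397 0.0853736  0.06069756 0.08542707] 30.0479155116456
plan [0.007, 0.01, 0.448] [-0.003, -0.003, -0.002]
plan [0.0, 0.0, 0.2] [0.0, 0.0, 0.0]
```

>>> {"fn": "jog_arm", "kwargs": {"moves": [0.007,0.01,0.448,0,0,0,1,0.007,0.01,0.448,0,0,0,1,0.007,0.01,0.448,0,0,0,1,0.007,0.01,0.55,0,0,0,1,0.007,0.01,0.648,0,0,0,1,0.007,0.01,0.648,0,0,0,1,0.007,0.01,0.648,0,0,0,1,0.007,0.01,0.648,0,0,0,1]}}

```text
time: 58.3
position: [0.3362, -0.5598, 0.0061]
tool_rot: [-3.031, -0.825, -0.006]
ft_force: [-0.6, -0.2, -0.7]
grip_width: 1.0
grip_force: 0.0
```

>>> {"fn": "jog_arm", "kwargs": {"moves": [0,0,0,0,0,0,-1,0,0,0,0,0,0,-1,0,0,0,0,0,0,-1,0,0,0,0,0,0,-1,0,0,0,0,0,0,-1,0,0,0,0,0,0,-1,0,0,0,0,0,0,-1,0,0,0,0,0,0,-1]}}

```text
time: 59.3
position: [0.3352, -0.5582, 0.0036]
tool_rot: [-3.027, -0.825, -0.004]
ft_force: [0.2, -0.4, 0.5]
grip_width: 0.679
grip_force: 60.0
```

>>> {"fn": "jog_arm", "kwargs": {"moves": [0,0,-0.2,0,0,0,-1,0,0,-0.4,0,0,0,-1,0,0,-0.667,0,0,0,-1,0,0,-0.667,0,0,0,-1,0,0,-0.667,0,0,0,-1,0,0,-0.667,0,0,0,-1,0,0,-0.667,0,0,0,-1,0,0,-0.667,0,0,0,-1]}}

```text
time: 60.3
position: [0.3346, -0.5585, 0.202]
tool_rot: [-3.025, -0.824, -0.002]
ft_force: [0.2, 0.2, -2.9]
grip_width: 0.686
grip_force: 60.0
```

```bash
python3 - <<'E'
from h import *
st()
plan(((.49,-.34,.2),down(-20)),((.55,-.05,.2),down(25)),((.56,.12,.2),down(50)))
E
```

```text
t 60.3 p [ 0.3346 -0.5585  0.202 ] yaw -59.5 z [-0.     0.006 -1.   ] j [ 0.94  0.33  0.07  1.47 -0.03  1.34 -0.03] F [ 0.2  0.2 -2.9] w 0.686 g 60.0
plan [0.816, -0.365, 0.011] [-0.004, -0.005, -0.659]
plan [0.977, -0.143, 0.0] [0.0, 0.0, -0.75]
plan [0.499, 0.27, 0.0] [0.0, 0.0, -0.417]
```

>>> {"fn": "jog_arm", "kwargs": {"moves": [0.816,-0.365,0.005,0,-0.003,-0.659,-1,0.816,-0.365,0.005,0,-0.003,-0.659,-1,0.816,-0.365,0.005,0,-0.003,-0.659,-1,0.816,-0.365,0.005,0,-0.003,-0.659,-1,0.816,-0.365,0.005,0,-0.003,-0.659,-1,0.816,-0.365,0.005,0,-0.003,-0.659,-1,0.816,-0.365,0.005,0,-0.003,-0.659,-1,0.816,-0.365,0.005,0,-0.003,-0.659,-1]}}

```text
time: 61.3
position: [0.4889, -0.3429, 0.2032]
tool_rot: [-2.575, -1.796, 0.001]
ft_force: [0.5, 0.1, -2.1]
grip_width: 0.684
grip_force: 60.0
```

>>> {"fn": "jog_arm", "kwargs": {"moves": [0.977,-0.143,0,0,0,-0.75,-1,0.977,-0.143,0,0,0,-0.75,-1,0.977,-0.143,0,0,0,-0.75,-1,0.977,-0.143,0,0,0,-0.75,-1,0.977,-0.143,0,0,0,-0.75,-1,0.977,-0.143,0,0,0,-0.75,-1,0.977,-0.143,0,0,0,-0.75,-1,0.977,-0.143,0,0,0,-0.75,-1]}}

```text
time: 62.3
position: [0.5501, -0.053, 0.2037]
tool_rot: [-1.692, -2.645, -0.001]
ft_force: [1.1, 0.1, -3.4]
grip_width: 0.685
grip_force: 60.0
```

>>> {"fn": "jog_arm", "kwargs": {"moves": [0.499,0.27,0,0,0,-0.417,-1,0.499,0.27,0,0,0,-0.417,-1,0.499,0.27,0,0,0,-0.417,-1,0.499,0.27,0,0,0,-0.417,-1,0.499,0.27,0,0,0,-0.417,-1,0.499,0.27,0,0,0,-0.417,-1,0.499,0.27,0,0,0,-0.417,-1,0.499,0.27,0,0,0,-0.417,-1]}}

```text
time: 63.3
position: [0.5606, 0.1186, 0.2042]
tool_rot: [-1.075, -2.951, -0.002]
ft_force: [0.0, -0.1, -2.5]
grip_width: 0.682
grip_force: 60.0
```

```bash
python3 - <<'E'
from h import *
s=st(); im=cam("wrist"); save(im,"w12")
g=cv2.cvtColor(im["pixels"],cv2.COLOR_RGB2GRAY)
print(g[165:195,256].tolist()); print(g[300:335,225].tolist()); print(g[230,185:215].tolist(),g[230,300:325].tolist())
for T in (200,225,245): print(T,rects(im,g[:170]>T,.032,400))
E
```

```text
t 63.3 p [0.5606 0.1186 0.2042] yaw 50.0 z [-0.001  0.002 -1.   ] j [ 0.26  0.21 -0.59  1.66  0.12  1.31  0.52] F [ 0.  -0.1 -2.5] w 0.682 g 60.0
[87, 90, 94, 93, 95, 96, 100, 99, 102, 104, 111, 128, 136, 138, 135, 136, 134, 137, 138, 143, 144, 155, 178, 193, 202, 209, 215, 217, 216, 214]
[132, 133, 133, 133, 131, 132, 132, 133, 130, 132, 134, 128, 134, 133, 132, 132, 132, 135, 132, 132, 133, 132, 123, 105, 96, 93, 96, 97, 93, 93, 96, 94, 93, 92, 93]
[77, 72, 60, 46, 46, 45, 48, 50, 45, 51, 55, 50, 55, 67, 101, 127, 133, 134, 134, 136, 133, 136, 134, 135, 138, 135, 134, 134, 135, 135] [139, 139, 139, 138, 139, 140, 140, 137, 143, 140, 139, 138, 131, 92, 63, 63, 61, 58, 56, 60, 60, 56, 55, 58, 55]
200 [(0.5544, 0.2737, 82, 58, -14.3, (np.int64(364), np.int64(73)))]
225 [(0.5542, 0.2737, 80, 56, -14.4, (np.int64(366), np.int64(74)))]
245 []
```

View pics/w12.png

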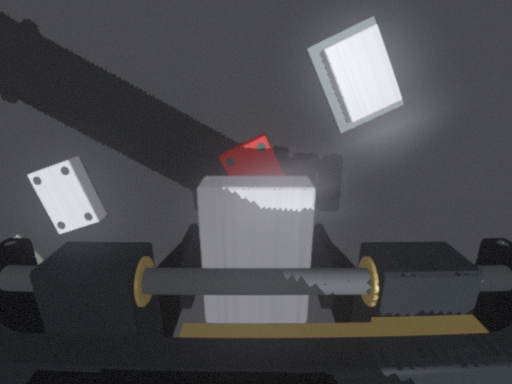

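The first plate is seen centred on the base at (364,73). The held plate is about 1.8 mm off along tool x. Continuing to the pile.

```bash
python3 - <<'E'
from h import *
A=down(75.6); c=np.array([.5542,.2739,0])+A.apply([.0018,0,0]); print(c)
plan((c+[0,0,.075],A),(c+[0,0,.036],A))
E
```

```text
[0.55245655 0.27434764 0.        ]
plan [0.353, 0.379, 0.432] [0.001, -0.001, -0.427]
plan [0.0, 0.0, 0.13] [0.0, 0.0, 0.0]
```

>>> {"fn": "jog_arm", "kwargs": {"moves": [0.353,0.379,0.3,0,0,-0.427,-1,0.353,0.379,0.3,0,0,-0.427,-1,0.353,0.379,0.432,0,0,-0.427,-1,0.353,0.379,0.432,0,0,-0.427,-1,0.353,0.379,0.432,0,0,-0.427,-1,0.353,0.379,0.432,0,0,-0.427,-1,0.353,0.379,0.432,0,0,-0.427,-1,0.353,0.379,0.432,0,0,-0.427,-1]}}

```text
time: 64.35
position: [0.5533, 0.274, 0.0761]
tool_rot: [0.395, 3.116, 0.003]
ft_force: [-0.6, 0.6, -2.8]
grip_width: 0.684
grip_force: 60.0
```

```bash
python3 - <<'E'
from h import *
s=st(); plan(([.5525,.2743,.036],down(75.6)))
E
```

```text
t 64.35 p [0.5533 0.274  0.0761] yaw 75.5 z [ 0.001  0.002 -1.   ] j [ 0.04  0.45 -0.68  1.68  0.3   1.12  0.6 ] F [-0.6  0.6 -2.8] w 0.684 g 60.0
plan [0.003, -0.0, 0.134] [0.002, 0.001, -0.001]
```

>>> {"fn": "jog_arm", "kwargs": {"moves": [0.003,0,0.06,0,0,0,-1,0.003,0,0.1,0,0,0,-1,0.003,0,0.12,0,0,0,-1,0.003,0,0.128,0,0,0,-1,0.003,0,0.131,0,0,0,-1,0.003,0,0.134,0,0,0,-1,0.003,0,0.137,0,0,0,-1,0.003,0,0.14,0,0,0,-1]}}

```text
time: 65.35
position: [0.5513, 0.2754, 0.0356]
tool_rot: [-0.392, -3.117, -0.001]
ft_force: [-6.6, -2.8, 16.9]
grip_width: 0.686
grip_force: 60.0
```

>>> {"fn": "jog_arm", "kwargs": {"moves": [-0.002,0,-0.005,0,0,0,-1,-0.004,0,-0.006,0,0,0,-1,-0.004,0,-0.006,0,0,0,-1,-0.004,0,-0.004,0,0,0,-1,-0.004,0,-0.004,0,0,0,-1,-0.004,0,-0.004,0,0,0,-1,-0.004,0,-0.004,0,0,0,-1,-0.004,0,-0.004,0,0,0,-1]}}

```text
time: 66.35
position: [0.5523, 0.2755, 0.0357]
tool_rot: [-0.392, -3.116, -0.003]
ft_force: [-5.3, -2.1, 10.7]
grip_width: 0.684
grip_force: 60.0
```

>>> {"fn": "jog_arm", "kwargs": {"moves": [0,0,0,0,0,0,1,0,0,0,0,0,0,1,0,0,0,0,0,0,1,0,0,0,0,0,0,1,0,0,-0.1,0,0,0,1,0,0,-0.3,0,0,0,1,0,0,-0.5,0,0,0,1,0,0,-0.6,0,0,0,1]}}

```text
time: 67.35
position: [0.5538, 0.2755, 0.2181]
tool_rot: [0.392, 3.113, 0.007]
ft_force: [0.8, 0.1, -0.6]
grip_width: 1.002
grip_force: 0.0
```

>>> {"fn": "jog_arm", "kwargs": {"moves": [0,0,0,0,0,0,1,0,0,0,0,0,0,1,0,0,0,0,0,0,1,0,0,0,0,0,0,1,0,0,0,0,0,0,1,0,0,0,0,0,0,1,0,0,0,0,0,0,1,0,0,0,0,0,0,1]}}

```text
time: 68.35
position: [0.5526, 0.2745, 0.2141]
tool_rot: [-0.392, -3.116, -0.003]
ft_force: [-0.4, -0.2, 0.4]
grip_width: 1.001
grip_force: 0.0
```

```bash
python3 - <<'E'
from h import *
s=st(); im=cam("wrist"); save(im,"w13",(190,90,320,230),4); a=np.radians(-14.4); ex=np.array([np.cos(a),np.sin(a),0]); ey=np.array([-np.sin(a),np.cos(a),0])
b=np.array([.5543,.2737,0])
f=lambda c,L,W,z:[proj(im,c+ex*sx*L/2+ey*sy*W/2+[0,0,z]).round(1)[0].tolist() for sx in(-1,1) for sy in (-1,1)]
print("base",f(b,.104,.08,.008)); print("p1",f(b,.084,.06,.032));print("p2",f(b,.084,.06,.056))
plan(((.50,.14,.25),down(20)),((.51,.0,.25),down(-35)))
E
```

```text
t 68.35 p [0.5526 0.2745 0.2141] yaw 75.6 z [-0.001  0.002 -1.   ] j [ 0.07  0.33 -0.72  1.53  0.22  1.36  0.66] F [-0.4 -0.2  0.4] w 1.001 g 0.0
base [[221.8, 123.1], [288.3, 123.1], [224.4, 204.2], [285.7, 204.2]]
p1 [[228.7, 133.9], [281.4, 133.9], [230.5, 203.4], [279.7, 203.3]]
p2 [[226.8, 136.6], [283.3, 136.6], [228.8, 210.6], [281.3, 210.6]]
plan [0.059, -0.478, -0.12] [0.001, -0.002, 0.928]
plan [-0.45, -0.128, 0.0] [0.0, 0.0, 0.917]
```

View pics/w13.png

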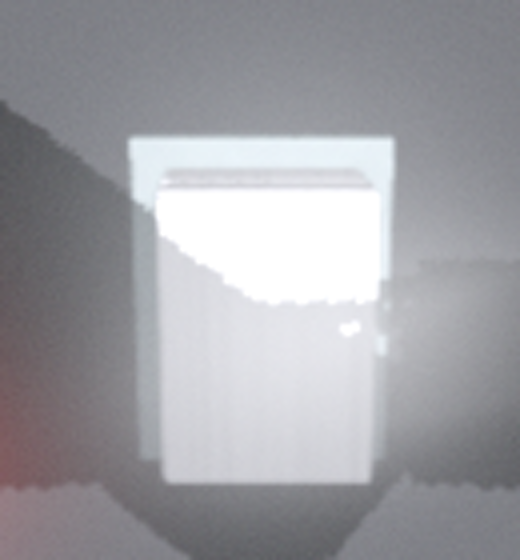

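Base corners are at crop (130,137) and (395,137). Both plates are flush with each other and sit about 2 mm off the base centre crosswise, which is acceptable. Now the last plate.

>>> {"fn": "jog_arm", "kwargs": {"moves": [0.059,-0.478,-0.12,0,0,0.928,1,0.059,-0.478,-0.12,0,0,0.928,1,0.059,-0.478,-0.12,0,0,0.928,1,0.059,-0.478,-0.12,0,0,0.928,1,0.059,-0.478,-0.12,0,0,0.928,1,0.059,-0.478,-0.12,0,0,0.928,1,0.059,-0.478,-0.12,0,0,0.928,1,0.059,-0.478,-0.12,0,0,0.928,1]}}

```text
time: 69.4
position: [0.4999, 0.14, 0.2498]
tool_rot: [-1.799, -2.573, -0.002]
ft_force: [0.1, 0.2, -0.1]
grip_width: 0.999
grip_force: 0.0
```

>>> {"fn": "jog_arm", "kwargs": {"moves": [-0.45,-0.128,0,0,0,0.917,1,-0.45,-0.128,0,0,0,0.917,1,-0.45,-0.128,0,0,0,0.917,1,-0.45,-0.128,0,0,0,0.917,1,-0.45,-0.128,0,0,0,0.917,1,-0.45,-0.128,0,0,0,0.917,1,-0.45,-0.128,0,0,0,0.917,1,-0.45,-0.128,0,0,0,0.917,1]}}

```text
time: 70.4
position: [0.51, 0.0, 0.2496]
tool_rot: [-2.784, -1.452, -0.0]
ft_force: [-0.1, -0.4, -0.6]
grip_width: 0.999
grip_force: 0.0
```

```bash
python3 - <<'E'
from h import *
s=st(); im=cam("wrist"); g=cv2.cvtColor(im["pixels"],cv2.COLOR_RGB2GRAY)
for T in (160,190,215):
    print(T,[r for r in rects(im,g>T,.024,500) if r[0]<.62 and abs(r[1])<.2])
plan(((.47,-.06,.25),down(-75)),grip((.436,-.0865,.012),-112.1,-20,.0074,.1))
E
```

```text
t 70.4 p [0.51   0.     0.2496] yaw -34.9 z [-0.001  0.002 -1.   ] j [ 0.4   0.03 -0.46  1.74  0.01  1.38 -0.67] F [-0.1 -0.4 -0.6] w 0.999 g 0.0
160 [(0.4474, -0.0806, 114, 105, 55.2, (np.int64(257), np.int64(232))), (0.57, 0.1134, 82, 58, -14.0, (np.int64(243), np.int64(57)))]
190 [(0.4375, -0.0834, 85, 69, -22.3, (np.int64(249), np.int64(237)))]
215 [(0.4363, -0.0863, 85, 61, -22.1, (np.int64(250), np.int64(240)))]
plan [-0.24, 0.005, -0.002] [-0.002, -0.0, 0.667]
plan [-0.048, 0.12, 0.503] [0.108, -0.322, 0.612]
```

>>> {"fn": "jog_arm", "kwargs": {"moves": [-0.24,0.005,0,0,0,0.667,1,-0.24,0.005,0,0,0,0.667,1,-0.24,0.005,0,0,0,0.667,1,-0.24,0.005,0,0,0,0.667,1,-0.24,0.005,0,0,0,0.667,1,-0.24,0.005,0,0,0,0.667,1,-0.24,0.005,0,0,0,0.667,1,-0.24,0.005,0,0,0,0.667,1]}}

```text
time: 71.45
position: [0.4699, -0.0599, 0.2495]
tool_rot: [-3.113, -0.409, 0.001]
ft_force: [0.0, 0.2, -0.4]
grip_width: 0.999
grip_force: 0.0
```

>>> {"fn": "jog_arm", "kwargs": {"moves": [-0.048,0.12,0.503,0.108,-0.322,0.612,1,-0.048,0.12,0.503,0.108,-0.322,0.612,1,-0.048,0.12,0.503,0.108,-0.322,0.612,1,-0.048,0.12,0.503,0.108,-0.322,0.612,1,-0.048,0.12,0.503,0.108,-0.322,0.612,1,-0.048,0.12,0.503,0.108,-0.322,0.612,1,-0.048,0.12,0.503,0.108,-0.322,0.612,1,-0.048,0.12,0.503,0.108,-0.322,0.612,1]}}

```text
time: 72.45
position: [0.4652, -0.0979, 0.0994]
tool_rot: [-2.973, 0.58, 0.524]
ft_force: [-0.2, 0.8, -0.2]
grip_width: 1.002
grip_force: 0.0
```

```bash
python3 - <<'E'
from h import *
s=st(); plan(grip((.4362,-.0865,.012),-112.1,-20,.0074,0))
E
```

```text
t 72.45 p [ 0.4652 -0.0979  0.0994] yaw -112.1 z [-0.316  0.13  -0.94 ] j [ 0.48  0.35 -0.33  1.74  0.03  1.42 -1.82] F [-0.2  0.8 -0.2] w 1.002 g 0.0
plan [0.002, 0.002, 0.334] [-0.001, -0.0, 0.001]
```

>>> {"fn": "jog_arm", "kwargs": {"moves": [0.002,0.002,0.2,0,0,0,1,0.002,0.002,0.28,0,0,0,1,0.002,0.002,0.334,0,0,0,1,0.002,0.002,0.334,0,0,0,1,0.002,0.002,0.334,0,0,0,-1,0.002,0.002,0.334,0,0,0,-1,0.002,0.002,0.334,0,0,0,-1,0.002,0.002,0.334,0,0,0,-1]}}

```text
time: 73.45
position: [0.4337, -0.0861, 0.0044]
tool_rot: [-2.972, 0.582, 0.526]
ft_force: [-0.2, -1.2, 1.0]
grip_width: 0.683
grip_force: 60.0
```

>>> {"fn": "jog_arm", "kwargs": {"moves": [0,0,0,0,0,0,-1,0,0,0,0,0,0,-1,0,0,0,0,0,0,-1,-0.06,0,-0.16,0,0,0,-1,-0.12,0,-0.32,0,0,0,-1,-0.228,0,-0.626,0,0,0,-1,-0.228,0,-0.626,0,0,0,-1,-0.228,0,-0.626,0,0,0,-1]}}

```text
time: 74.45
position: [0.4354, -0.086, 0.2057]
tool_rot: [-2.973, 0.581, 0.518]
ft_force: [0.8, -1.1, -3.6]
grip_width: 0.68
grip_force: 60.0
```

```bash
python3 - <<'E'
from h import *
s=st()
F=(0.33,-0.56,0.0435); ph=-59.5
a=grip(F,ph,70,.0074)
plan(((0.48,-0.22,0.25),down(-85,0)),((0.42,-0.40,.26),down(-62,20)),((0.29,-0.58,0.25),down(ph,45)),(a[0]+[0,0,.08],a[1]))
E
```

```text
t 74.45 p [ 0.4354 -0.086   0.2057] yaw -112.2 z [-0.313  0.13  -0.941] j [ 0.5   0.19 -0.35  1.7  -0.02  1.6  -1.81] F [ 0.8 -1.1 -3.6] w 0.68 g 60.0
plan [0.238, 0.357, -0.243] [-0.081, 0.323, -0.448]
plan [-0.252, 0.58, -0.033] [0.067, 0.329, -0.379]
plan [-0.636, 0.326, -0.196] [0.023, 0.417, -0.035]
plan [-0.183, 0.01, 0.426] [0.0, 0.417, -0.0]
```

>>> {"fn": "jog_arm", "kwargs": {"moves": [0.238,0.357,-0.243,-0.081,0.323,-0.448,-1,0.238,0.357,-0.243,-0.081,0.323,-0.448,-1,0.238,0.357,-0.243,-0.081,0.323,-0.448,-1,0.238,0.357,-0.243,-0.081,0.323,-0.448,-1,0.238,0.357,-0.243,-0.081,0.323,-0.448,-1,0.238,0.357,-0.243,-0.081,0.323,-0.448,-1,0.238,0.357,-0.243,-0.081,0.323,-0.448,-1,0.238,0.357,-0.243,-0.081,0.323,-0.448,-1]}}

```text
time: 75.45
position: [0.4789, -0.2196, 0.2475]
tool_rot: [-3.137, -0.138, 0.01]
ft_force: [-0.2, -0.6, -3.1]
grip_width: 0.683
grip_force: 60.0
```

>>> {"fn": "jog_arm", "kwargs": {"moves": [-0.252,0.58,-0.033,0.067,0.329,-0.379,-1,-0.252,0.58,-0.033,0.067,0.329,-0.379,-1,-0.252,0.58,-0.033,0.067,0.329,-0.379,-1,-0.252,0.58,-0.033,0.067,0.329,-0.379,-1,-0.252,0.58,-0.033,0.067,0.329,-0.379,-1,-0.252,0.58,-0.033,0.067,0.329,-0.379,-1,-0.252,0.58,-0.033,0.067,0.329,-0.379,-1,-0.252,0.58,-0.033,0.067,0.329,-0.379,-1]}}

```text
time: 76.45
position: [0.4195, -0.3987, 0.2581]
tool_rot: [-2.923, -0.732, -0.507]
ft_force: [0.3, -0.2, -2.7]
grip_width: 0.685
grip_force: 60.0
```

>>> {"fn": "jog_arm", "kwargs": {"moves": [-0.636,0.326,-0.196,0.023,0.417,-0.035,-1,-0.636,0.326,-0.196,0.023,0.417,-0.035,-1,-0.636,0.326,-0.196,0.023,0.417,-0.035,-1,-0.636,0.326,-0.196,0.023,0.417,-0.035,-1,-0.636,0.326,-0.196,0.023,0.417,-0.035,-1,-0.636,0.326,-0.196,0.023,0.417,-0.035,-1,-0.636,0.326,-0.196,0.023,0.417,-0.035,-1,-0.636,0.326,-0.196,0.023,0.417,-0.035,-1]}}

```text
time: 77.45
position: [0.2897, -0.579, 0.2494]
tool_rot: [-2.634, -0.719, -1.084]
ft_force: [0.3, 0.1, -3.6]
grip_width: 0.687
grip_force: 60.0
```

>>> {"fn": "jog_arm", "kwargs": {"moves": [-0.183,0.01,0.426,0,0.417,0,-1,-0.183,0.01,0.426,0,0.417,0,-1,-0.183,0.01,0.426,0,0.417,0,-1,-0.183,0.01,0.426,0,0.417,0,-1,-0.183,0.01,0.426,0,0.417,0,-1,-0.183,0.01,0.426,0,0.417,0,-1,-0.183,0.01,0.426,0,0.417,0,-1,-0.183,0.01,0.426,0,0.417,0,-1]}}

```text
time: 78.45
position: [0.3337, -0.5565, 0.1203]
tool_rot: [-2.273, -0.618, -1.583]
ft_force: [-0.3, 0.5, -3.3]
grip_width: 0.683
grip_force: 60.0
```

```bash
python3 - <<'E'
from h import *
s=st()
F=(0.33,-0.56,0.0435); ph=-59.5
plan(grip(F,ph,70,.0074))
im=cam("wrist"); old=cv2.imread("pics/w9.png").astype(int); d=np.abs(im["pixels"][:,:,::-1].astype(int)-old).mean(2)
print("plate region diff vs w9", d[180:300,200:315].mean())
E
```

```text
t 78.45 p [ 0.3337 -0.5565  0.1203] yaw -59.5 z [ 0.808  0.477 -0.347] j [ 1.48  0.8   0.    1.46 -1.02  1.67  0.8 ] F [-0.3  0.5 -3.3] w 0.683 g 60.0
plan [-0.246, 0.004, 0.098] [-0.001, 0.005, -0.002]
plate region diff vs w9 4.421956521739131
```

>>> {"fn": "jog_arm", "kwargs": {"moves": [-0.1,0,0.036,0,0,0,-1,-0.18,0,0.066,0,0,0,-1,-0.22,0,0.08,0,0,0,-1,-0.237,0,0.087,0,0,0,-1,-0.244,0,0.09,0,0,0,-1,-0.247,0,0.091,0,0,0,-1,-0.25,0,0.092,0,0,0,-1,-0.252,0,0.093,0,0,0,-1]}}

```text
time: 79.5
position: [0.3335, -0.5564, 0.0405]
tool_rot: [-2.271, -0.617, -1.586]
ft_force: [-2.5, 0.2, 4.2]
grip_width: 0.685
grip_force: 60.0
```

Contact. I release, retreat and go over to the other side.

>>> {"fn": "jog_arm", "kwargs": {"moves": [0,0,0,0,0,0,1,0,0,0,0,0,0,1,0,0,0,0,0,0,1,0,0,0,0,0,0,1,0,0,-0.1,0,0,0,1,0,0,-0.3,0,0,0,1,0,0,-0.5,0,0,0,1,0,0,-0.5,0,0,0,1]}}

```text
time: 80.5
position: [0.2064, -0.6311, 0.0908]
tool_rot: [-2.283, -0.611, -1.581]
ft_force: [0.5, -0.5, -0.3]
grip_width: 1.001
grip_force: 0.0
```

>>> {"fn": "jog_arm", "kwargs": {"moves": [0.538,0,0.018,0,-0.74,0,1,0.538,0,0.018,0,-0.74,0,1,0.538,0,0.018,0,-0.74,0,1,0.538,0,0.018,0,-0.74,0,1,0.538,0,0.018,0,-0.74,0,1,0.538,0,0.018,0,-0.74,0,1,0.538,0,0.018,0,-0.74,0,1,0.538,0,0.018,0,-0.74,0,1]}}

```text
time: 81.5
position: [0.2626, -0.5977, 0.2376]
tool_rot: [-2.849, -0.768, -0.64]
ft_force: [-0.3, 0.1, 0.2]
grip_width: 0.997
grip_force: 0.0
```

>>> {"fn": "jog_arm", "kwargs": {"moves": [0.456,0.005,0.205,0,-0.833,0,1,0.456,0.005,0.205,0,-0.833,0,1,0.456,0.005,0.205,0,-0.833,0,1,0.456,0.005,0.205,0,-0.833,0,1,0.456,0.005,0.205,0,-0.833,0,1,0.456,0.005,0.205,0,-0.833,0,1,0.456,0.005,0.205,0,-0.833,0,1,0.456,0.005,0.205,0,-0.833,0,1]}}

```text
time: 82.5
position: [0.3924, -0.5245, 0.244]
tool_rot: [2.866, 0.774, -0.624]
ft_force: [-0.1, -0.0, -0.6]
grip_width: 1.0
grip_force: 0.0
```

>>> {"fn": "jog_arm", "kwargs": {"moves": [0.296,0,0.314,0,-0.5,0,1,0.296,0,0.314,0,-0.5,0,1,0.296,0,0.314,0,-0.5,0,1,0.296,0,0.314,0,-0.5,0,1,0.296,0,0.314,0,-0.5,0,1,0.296,0,0.314,0,-0.5,0,1,0.296,0,0.314,0,-0.5,0,1,0.296,0,0.314,0,-0.5,0,1]}}

```text
time: 83.5
position: [0.4303, -0.5015, 0.1218]
tool_rot: [2.508, 0.683, -1.292]
ft_force: [0.6, 0.4, 0.1]
grip_width: 1.003
grip_force: 0.0
```

```bash
python3 - <<'E'
from h import *
s=st()
F=(0.33,-0.56,0.042); ph=-59.5
plan(grip(F,ph,-55,.0055))
im=cam("wrist"); g=cv2.cvtColor(im["pixels"],cv2.COLOR_RGB2GRAY)
x0=down(ph).apply([1,0,0]);y0=down(ph).apply([0,1,0])
print([proj(im,np.array([.33,-.56,0])+x0*.012+y0*s*.03+[0,0,z]).round()[0].tolist() for s in (-1,1) for z in (0,.084)])
for r in range(136,226,6): print(r,g[r,216:296:4].tolist())
E
```

```text
t 83.5 p [ 0.4303 -0.5015  0.1218] yaw -59.6 z [-0.703 -0.411 -0.581] j [ 0.29  0.78  0.23  1.32  0.62  1.63 -0.69] F [0.6 0.4 0.1] w 1.003 g 0.0
plan [-0.009, -0.0, 0.488] [-0.003, -0.009, 0.001]
[[227.0, 140.0], [224.0, 217.0], [284.0, 140.0], [286.0, 218.0]]
136 [117, 117, 117, 118, 120, 117, 118, 120, 120, 119, 119, 123, 120, 120, 118, 122, 120, 119, 120, 122]
142 [119, 119, 117, 192, 195, 193, 194, 194, 198, 194, 196, 194, 193, 195, 194, 194, 192, 89, 118, 120]
148 [120, 117, 119, 197, 199, 197, 198, 198, 198, 196, 199, 197, 197, 197, 199, 196, 196, 118, 121, 122]
154 [117, 118, 120, 197, 198, 197, 198, 197, 200, 192, 187, 198, 196, 197, 199, 194, 195, 128, 124, 122]
160 [121, 121, 122, 199, 199, 196, 198, 121, 91, 107, 104, 95, 118, 193, 196, 194, 195, 134, 128, 126]
166 [120, 121, 122, 199, 197, 162, 111, 197, 197, 171, 155, 198, 194, 125, 136, 194, 194, 136, 132, 130]
172 [122, 125, 129, 197, 194, 98, 198, 196, 197, 171, 153, 199, 192, 195, 127, 178, 192, 146, 134, 132]
178 [123, 128, 132, 196, 108, 101, 116, 119, 122, 121, 117, 126, 125, 128, 123, 123, 189, 151, 136, 137]
184 [125, 127, 136, 197, 195, 110, 197, 196, 196, 166, 159, 198, 194, 194, 128, 193, 193, 158, 139, 135]
190 [126, 128, 140, 197, 195, 184, 116, 189, 197, 168, 159, 197, 192, 128, 182, 195, 194, 164, 139, 138]
196 [124, 131, 151, 196, 195, 194, 197, 185, 128, 125, 127, 131, 173, 196, 196, 196, 193, 168, 140, 137]
202 [128, 129, 156, 197, 197, 194, 198, 197, 202, 197, 197, 201, 196, 198, 198, 198, 197, 172, 141, 138]
208 [129, 130, 171, 197, 196, 196, 199, 198, 201, 199, 201, 202, 197, 198, 201, 202, 198, 176, 138, 137]
214 [127, 130, 176, 198, 198, 197, 201, 200, 203, 203, 202, 202, 200, 202, 201, 204, 199, 180, 135, 135]
220 [125, 126, 134, 255, 255, 255, 255, 255, 255, 255, 255, 255, 255, 255, 255, 255, 255, 155, 131, 133]
```

The ring-and-cross shows in the pixel values around (256,178), so this is the marked plate. I grip it and take it to the tray.

>>> {"fn": "jog_arm", "kwargs": {"moves": [-0.004,0,0.2,0,0,0,1,-0.006,0,0.35,0,0,0,1,-0.006,0,0.48,0,0,0,1,-0.006,0,0.48,0,0,0,1,-0.006,0,0.48,0,0,0,-1,-0.006,0,0.48,0,0,0,-1,-0.006,0,0.48,0,0,0,-1,-0.006,0,0.48,0,0,0,-1]}}

```text
time: 84.55
position: [0.3293, -0.5602, 0.0389]
tool_rot: [2.506, 0.686, -1.294]
ft_force: [2.0, 2.0, 3.0]
grip_width: 0.684
grip_force: 60.0
```

>>> {"fn": "jog_arm", "kwargs": {"moves": [0,0,0,0,0,0,-1,0,0,0,0,0,0,-1,0,0,0,0,0,0,-1,-0.09,0,-0.06,0,0,0,-1,-0.18,0,-0.12,0,0,0,-1,-0.4,0,-0.28,0,0,0,-1,-0.4,0,-0.28,0,0,0,-1,-0.4,0,-0.28,0,0,0,-1]}}

```text
time: 85.55
position: [0.3278, -0.5621, 0.1849]
tool_rot: [2.508, 0.684, -1.291]
ft_force: [-0.4, 0.7, -4.7]
grip_width: 0.68
grip_force: 60.0
```

```bash
python3 - <<'E'
from h import *
s=st()
T=np.array((0.505,-0.271,0.016)); ph=-50
off=np.array([-.003,0,-.005])
B=down(ph,35); b=T-B.apply(off); print(b)
plan(((.36,-.50,.25),down(ph-5,-10)),(b+[0,0,.15],down(ph,20)),(b+[0,0,.04],B),(b,B))
im=cam("side"); hsv=cv2.cvtColor(im["pixels"],cv2.COLOR_RGB2HSV)
print([r for r in rects(im,(hsv[...,2]>150)&(hsv[...,1]<70),.018,500) if np.hypot(r[0]-.5,r[1]+.27)<.08])
E
```

```text
t 85.55 p [ 0.3278 -0.5621  0.1849] yaw -59.5 z [-0.702 -0.411 -0.581] j [ 0.37  0.61  0.29  1.47  0.69  1.55 -0.58] F [-0.4  0.7 -4.7] w 0.68 g 60.0
[ 0.50907945 -0.26757694  0.01362497]
plan [-0.061, -0.125, -0.287] [-0.043, 0.74, -0.064]
plan [0.888, -0.35, 0.136] [0.007, 0.5, -0.084]
plan [-0.125, -0.0, 0.345] [0.0, 0.25, 0.0]
plan [-0.076, -0.0, 0.109] [0.0, 0.0, 0.0]
[(0.5002, -0.2708, 195, 168, -5.5, (np.int64(308), np.int64(145)))]
```

>>> {"fn": "jog_arm", "kwargs": {"moves": [-0.061,-0.125,-0.287,-0.043,0.74,-0.064,-1,-0.061,-0.125,-0.287,-0.043,0.74,-0.064,-1,-0.061,-0.125,-0.287,-0.043,0.74,-0.064,-1,-0.061,-0.125,-0.287,-0.043,0.74,-0.064,-1,-0.061,-0.125,-0.287,-0.043,0.74,-0.064,-1,-0.061,-0.125,-0.287,-0.043,0.74,-0.064,-1,-0.061,-0.125,-0.287,-0.043,0.74,-0.064,-1,-0.061,-0.125,-0.287,-0.043,0.74,-0.064,-1]}}

```text
time: 86.6
position: [0.362, -0.4978, 0.2485]
tool_rot: [2.936, 0.932, -0.264]
ft_force: [-0.4, -0.2, -2.5]
grip_width: 0.682
grip_force: 60.0
```

>>> {"fn": "jog_arm", "kwargs": {"moves": [0.888,-0.35,0.136,0.007,0.5,-0.084,-1,0.888,-0.35,0.136,0.007,0.5,-0.084,-1,0.888,-0.35,0.136,0.007,0.5,-0.084,-1,0.888,-0.35,0.136,0.007,0.5,-0.084,-1,0.888,-0.35,0.136,0.007,0.5,-0.084,-1,0.888,-0.35,0.136,0.007,0.5,-0.084,-1,0.888,-0.35,0.136,0.007,0.5,-0.084,-1,0.888,-0.35,0.136,0.007,0.5,-0.084,-1]}}

```text
time: 87.6
position: [0.5084, -0.2686, 0.1633]
tool_rot: [-2.804, -1.018, -0.49]
ft_force: [-0.1, -0.8, -2.2]
grip_width: 0.679
grip_force: 60.0
```

>>> {"fn": "jog_arm", "kwargs": {"moves": [-0.125,0,0.345,0,0.25,0,-1,-0.125,0,0.345,0,0.25,0,-1,-0.125,0,0.345,0,0.25,0,-1,-0.125,0,0.345,0,0.25,0,-1,-0.125,0,0.345,0,0.25,0,-1,-0.125,0,0.345,0,0.25,0,-1,-0.125,0,0.345,0,0.25,0,-1,-0.125,0,0.345,0,0.25,0,-1]}}

```text
time: 88.6
position: [0.5089, -0.2669, 0.0535]
tool_rot: [-2.645, -0.963, -0.831]
ft_force: [0.6, -0.1, -2.4]
grip_width: 0.685
grip_force: 60.0
```

```bash
python3 - <<'E'
from h import *
s=st()
plan(([.509,-.2676,.017],down(-50,35)))
E
```

```text
t 88.6 p [ 0.5089 -0.2669  0.0535] yaw -50.0 z [ 0.437  0.368 -0.82 ] j [ 0.76  0.32  0.05  1.98 -0.78  0.98  0.43] F [ 0.6 -0.1 -2.4] w 0.685 g 60.0
plan [-0.071, 0.002, 0.099] [-0.001, 0.002, -0.0]
```

>>> {"fn": "jog_arm", "kwargs": {"moves": [-0.035,0,0.05,0,0,0,-1,-0.055,0,0.078,0,0,0,-1,-0.06,0,0.086,0,0,0,-1,-0.063,0,0.09,0,0,0,-1,-0.066,0,0.094,0,0,0,-1,-0.068,0,0.097,0,0,0,-1,-0.069,0,0.099,0,0,0,-1,-0.069,0,0.099,0,0,0,-1]}}

```text
time: 89.6
position: [0.5089, -0.2672, 0.0185]
tool_rot: [-2.645, -0.962, -0.833]
ft_force: [-5.3, -0.1, 6.8]
grip_width: 0.683
grip_force: 60.0
```

>>> {"fn": "jog_arm", "kwargs": {"moves": [0,0,0,0,0,0,1,0,0,0,0,0,0,1,0,0,0,0,0,0,1,0,0,0,0,0,0,1,0,0,-0.1,0,0,0,1,0,0,-0.3,0,0,0,1,0,0,-0.5,0,0,0,1,0,0,-0.6,0,0,0,1]}}

```text
time: 90.6
position: [0.429, -0.336, 0.1674]
tool_rot: [-2.65, -0.961, -0.833]
ft_force: [0.7, 0.3, -0.2]
grip_width: 1.001
grip_force: 0.0
```

```bash
python3 - <<'E'
from h import *
s=st()
plan(([.47,-.30,.26],down(-50,0)),([.47,-.22,.30],down(-30,0)))
E
```

```text
t 90.6 p [ 0.429  -0.336   0.1674] yaw -50.2 z [ 0.44   0.364 -0.821] j [ 0.87  0.18  0.15  1.88 -0.67  1.26  0.41] F [ 0.7  0.3 -0.2] w 1.001 g 0.0
plan [0.325, -0.004, -0.149] [0.003, -0.581, -0.002]
plan [0.171, -0.204, -0.133] [0.0, 0.0, -0.333]
```

>>> {"fn": "jog_arm", "kwargs": {"moves": [0.325,0,-0.149,0,-0.581,0,1,0.325,0,-0.149,0,-0.581,0,1,0.325,0,-0.149,0,-0.581,0,1,0.325,0,-0.149,0,-0.581,0,1,0.325,0,-0.149,0,-0.581,0,1,0.325,0,-0.149,0,-0.581,0,1,0.325,0,-0.149,0,-0.581,0,1,0.325,0,-0.149,0,-0.581,0,1]}}

```text
time: 91.6
position: [0.4709, -0.2994, 0.2568]
tool_rot: [-2.951, -1.07, 0.0]
ft_force: [-0.9, 1.2, -0.4]
grip_width: 1.0
grip_force: 0.0
```

```bash
python3 - <<'E'
from h import *
st()
im=cam("wrist"); g=cv2.cvtColor(im["pixels"],cv2.COLOR_RGB2GRAY); hsv=cv2.cvtColor(im["pixels"],cv2.COLOR_RGB2HSV)
x0=down(-50).apply([1,0,0]);y0=down(-50).apply([0,1,0])
q=[proj(im,np.array([.505,-.271,.028])+x0*.042*a+y0*b*.03)[0].round() for a,b in((1,-1),(1,1),(-1,1),(-1,-1))]; print(q)
dark=(g<150); m=np.zeros_like(g); cv2.fillConvexPoly(m,np.array(q,int),1)
ys,xs=np.nonzero(dark&(m>0)); print("mark px",len(xs)); 
print("mark rect",rects(im,cv2.morphologyEx((dark&(m>0)).astype(np.uint8),cv2.MORPH_CLOSE,np.ones((15,15))),.028,100))
u,v=int(np.mean([p[0] for p in q])),int(np.mean([p[1] for p in q]))
for r in range(v-56,v+60,7): print(r,g[r,u-60:u+64:6].tolist())
for n in ("scene","side"):
    im=cam(n); hsv=cv2.cvtColor(im["pixels"],cv2.COLOR_RGB2HSV)
    for p in ([(372,186),(196,149)] if n=="scene" else [(232,306),(358,166)]): print(n,p,np.abs(im["pixels"][p[1]-8:p[1]+8,p[0]-8:p[0]+8].astype(int)-cv2.imread(f"pics/{n}0.png")[p[1]-8:p[1]+8,p[0]-8:p[0]+8,::-1]).mean().round(1))
    print([r for r in rects(im,(hsv[...,2]>150)&(hsv[...,1]<40),.056,100) if np.hypot(r[0]-.55,r[1]-.27)<.07])
E
```

```text
t 91.6 p [ 0.4709 -0.2994  0.2568] yaw -50.1 z [-0.001  0.002 -1.   ] j [ 0.53  0.11 -0.01  1.63 -0.    1.4  -0.36] F [-0.9  1.2 -0.4] w 1.0 g 0.0
[array([232.,  93.]), array([280.,  93.]), array([279., 159.]), array([234., 159.])]
mark px 48
mark rect [(0.4961, -0.2809, 34, 11, -40.7, (np.int64(257), np.int64(136)))]
70 [131, 137, 141, 147, 156, 161, 164, 219, 254, 255, 255, 255, 255, 255, 255, 255, 255, 250, 174, 167, 159]
77 [135, 141, 145, 155, 159, 167, 244, 255, 255, 255, 255, 255, 255, 255, 255, 255, 255, 255, 239, 173, 164]
84 [139, 146, 153, 158, 163, 255, 255, 255, 255, 255, 255, 255, 255, 255, 255, 255, 255, 255, 255, 235, 172]
91 [144, 149, 156, 162, 255, 255, 255, 255, 255, 255, 255, 255, 255, 255, 255, 255, 255, 255, 228, 235, 225]
98 [148, 154, 159, 255, 255, 255, 255, 255, 255, 255, 255, 255, 255, 255, 230, 225, 223, 222, 220, 217, 255]
105 [147, 156, 255, 255, 255, 255, 255, 255, 255, 255, 229, 255, 222, 220, 220, 223, 221, 219, 217, 216, 255]
112 [151, 255, 255, 255, 255, 255, 255, 255, 255, 238, 167, 208, 194, 217, 218, 219, 218, 218, 216, 214, 255]
119 [255, 255, 
[... 600 characters left out ...]
209, 208, 212, 214, 213, 211, 210, 200, 197]
161 [118, 196, 205, 208, 207, 212, 212, 212, 214, 215, 216, 216, 219, 217, 216, 216, 214, 212, 200, 174, 154]
168 [108, 115, 204, 203, 208, 210, 213, 214, 215, 218, 220, 220, 221, 224, 224, 255, 255, 218, 175, 163, 153]
175 [110, 117, 126, 197, 202, 211, 214, 216, 219, 226, 255, 255, 255, 255, 255, 255, 255, 182, 174, 168, 159]
182 [111, 117, 127, 138, 169, 202, 251, 255, 255, 255, 255, 255, 255, 255, 225, 255, 189, 183, 174, 166, 158]
scene (372, 186) 2.7
scene (196, 149) 2.8
[(0.5809, 0.2786, 139, 83, -14.0, (np.int64(345), np.int64(237)))]
side (232, 306) 1.0
side (358, 166) 1.1
[(0.5371, 0.2918, 129, 82, -14.6, (np.int64(166), np.int64(247)))]
```

The mark faces up, centred in the tray, and the plate is flat. The bottle and jar are unchanged. I recheck the pile from above.

```bash
python3 - <<'E'
from h import *
plan(([.52,-.10,.26],down(-5)),([.54,.10,.26],down(40)),([.5526,.2745,.2141],down(75.6)))
E
```

```text
plan [0.55, -0.404, -0.009] [-0.001, -0.001, -0.751]
plan [0.67, 0.008, 0.0] [0.0, 0.0, -0.75]
plan [0.419, 0.406, 0.153] [0.0, 0.0, -0.593]
```

>>> {"fn": "jog_arm", "kwargs": {"moves": [0.55,-0.404,-0.009,0,0,-0.751,1,0.55,-0.404,-0.009,0,0,-0.751,1,0.55,-0.404,-0.009,0,0,-0.751,1,0.55,-0.404,-0.009,0,0,-0.751,1,0.55,-0.404,-0.009,0,0,-0.751,1,0.55,-0.404,-0.009,0,0,-0.751,1,0.55,-0.404,-0.009,0,0,-0.751,1,0.55,-0.404,-0.009,0,0,-0.751,1]}}

```text
time: 92.75
position: [0.52, -0.1007, 0.2598]
tool_rot: [-2.317, -2.119, -0.0]
ft_force: [-0.3, -0.5, 1.0]
grip_width: 1.001
grip_force: 0.0
```

>>> {"fn": "jog_arm", "kwargs": {"moves": [0.67,0.008,0,0,0,-0.75,1,0.67,0.008,0,0,0,-0.75,1,0.67,0.008,0,0,0,-0.75,1,0.67,0.008,0,0,0,-0.75,1,0.67,0.008,0,0,0,-0.75,1,0.67,0.008,0,0,0,-0.75,1,0.67,0.008,0,0,0,-0.75,1,0.67,0.008,0,0,0,-0.75,1]}}

```text
time: 93.75
position: [0.54, 0.0994, 0.2602]
tool_rot: [-1.33, -2.845, -0.002]
ft_force: [-0.3, 0.1, 0.3]
grip_width: 1.002
grip_force: 0.0
```

>>> {"fn": "jog_arm", "kwargs": {"moves": [0.419,0.406,0.153,0,0,-0.593,1,0.419,0.406,0.153,0,0,-0.593,1,0.419,0.406,0.153,0,0,-0.593,1,0.419,0.406,0.153,0,0,-0.593,1,0.419,0.406,0.153,0,0,-0.593,1,0.419,0.406,0.153,0,0,-0.593,1,0.419,0.406,0.153,0,0,-0.593,1,0.419,0.406,0.153,0,0,-0.593,1]}}

```text
time: 94.75
position: [0.5525, 0.2746, 0.2149]
tool_rot: [-0.395, -3.116, -0.002]
ft_force: [0.6, 0.4, -0.5]
grip_width: 0.999
grip_force: 0.0
```

```bash
python3 - <<'E'
from h import *
s=st(); im=cam("wrist"); a=np.radians(-14.4); ex=np.array([np.cos(a),np.sin(a),0]); ey=np.array([-np.sin(a),np.cos(a),0])
b=np.array([.5547,.2733,0])
f=lambda c,L,W,z:[proj(im,c+ex*sx*L/2+ey*sy*W/2+[0,0,z]).round(1)[0].tolist() for sx in(-1,1) for sy in (-1,1)]
print("base",f(b,.104,.08,.008)); print("p1",f(b,.084,.06,.032));print("p2",f(b,.084,.06,.056))
g=cv2.cvtColor(im["pixels"],cv2.COLOR_RGB2GRAY)
print(g[115:145,256].tolist());print(g[195:220,256].tolist())
for r in (128,134,150,190): print(r,g[r,215:240].tolist(),g[r,272:296].tolist())
E
```

```text
t 94.75 p [0.5525 0.2746 0.2149] yaw 75.5 z [-0.     0.002 -1.   ] j [-0.04  0.3  -0.58  1.53  0.17  1.35  0.69] F [ 0.6  0.4 -0.5] w 0.999 g 0.0
base [[221.6, 123.5], [287.9, 123.4], [224.4, 204.5], [285.5, 204.3]]
p1 [[228.4, 134.3], [281.1, 134.2], [230.3, 203.6], [279.5, 203.5]]
p2 [[226.5, 137.1], [282.9, 137.0], [228.7, 210.8], [281.1, 210.7]]
[146, 148, 149, 151, 151, 152, 155, 155, 171, 211, 239, 240, 239, 240, 240, 240, 234, 215, 213, 223, 220, 215, 242, 255, 255, 255, 255, 255, 255, 255]
[216, 214, 212, 213, 213, 212, 211, 210, 209, 209, 206, 209, 209, 207, 199, 172, 136, 132, 128, 126, 124, 121, 118, 117, 116]
128 [137, 141, 139, 142, 142, 142, 152, 198, 228, 234, 234, 234, 236, 235, 236, 236, 236, 237, 238, 238, 239, 239, 239, 239, 240] [241, 240, 241, 241, 240, 240, 241, 239, 239, 239, 239, 239, 240, 240, 239, 236, 200, 159, 152, 152, 152, 151, 151, 151]
134 [111, 110, 112, 112, 119, 118, 131, 160, 211, 234, 235, 234, 235, 236, 235, 232, 227, 217, 211, 215, 216, 219, 220, 220, 216] [228, 223, 225, 229, 227, 226, 227, 227, 219, 227, 234, 237, 239, 237, 237, 215, 180, 159, 157, 154, 157, 154, 156, 151]
150 [115, 114, 118, 120, 117, 120, 122, 125, 148, 164, 164, 167, 165, 170, 193, 210, 214, 215, 214, 215, 225, 255, 255, 255, 255] [255, 255, 255, 255, 255, 255, 255, 255, 255, 255, 255, 255, 255, 240, 238, 212, 182, 173, 174, 174, 173, 174, 173, 173]
190 [124, 123, 126, 127, 127, 128, 131, 135, 135, 148, 161, 164, 167, 168, 173, 192, 206, 209, 210, 210, 211, 210, 211, 211, 212] [219, 218, 219, 219, 218, 216, 215, 215, 216, 217, 213, 199, 189, 186, 179, 169, 169, 165, 167, 165, 164, 161, 161, 159]
```

The pile is intact. The plates are flush to about 1 mm and sit within about 2 mm of the base centre. Handing in.

```bash
python3 -c "
from bench import ctrl
print(ctrl.close_job())"
```

```text
the job is handed in; nothing more can be done
None
```

The job is handed in: all three plates are turned over, the ring-and-cross plate lies flat in the tray, and the other two are stacked flush to about 1 mm and lined up with the base block, about 2 mm off its centre crosswise, with the bottle and jar untouched.

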